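# Hold a glued tile under the bench lever press

### The job

Keep the glued tile on the mortar slab under pressure in the bench lever press: first slide that slab, tile end first, fully home into the slot of the press. Then flip the safety catch on the side of the press head right over to the front, where the slot opens, so that the lever is free, pull the lever down to its stop so that the foot presses on the tile, and finish while still holding it there. Leave the bare slab and everything else lying on the worktop where it is.

Things in the scene. Friction and masses are not known exactly. Their poses are not given: they have to be found in the camera images.
- slab_center (a point): Centre (half-way up) of the loose grey mortar slab with the tile: 160 mm long (x), 58 wide (y), 20 thick (z), 0.26 to 0.48 kg, lying flat. A white tile 45 x 44 x 8 mm is fixed on its top, centre 38 mm from this point along +x: +x is the tile end, which enters the slot first. At the -x end the last 50 mm stay outside the slot; hold it there, 15 mm from that end.
- tile_center (a point): Middle of the tile's top face, 18 mm above slab_center and 38 mm along the slab's +x; axes as the slab. Fully home it lies on the ram's axis, at x = y = 0 in the press frame.
- tiled_slab: The same slab with the tile; origin at the centre of its underside, 10 mm below slab_center.
- bare_center (a point): Centre of the other mortar slab, same size but without a tile: not used, to be left alone. The two slabs may have changed places.
- press: Grey bench lever press, bolted down, base 165 x 130 mm; origin on the worktop under the ram's axis, +x points into the slot (roughly away from the robot). Its head, 84 mm wide, overhangs the slot from x = -45 mm backwards, 150 to 245 mm above the worktop. The ram goes down 24.6 mm per rad of the lever.
- slot_mouth (a point): Middle of the slot's mouth on the flat bed, 32 mm above the worktop, x = -53 mm in the press frame; axes as the press. The rails are 61 mm apart, with flared lead-ins to x = -67 mm; the bed begins at x = -64 mm, a ramp before it drops 6 mm to x = -78 mm. The rails' lips overhang the slab's edges by 4 mm, underside 23.5 mm above the bed, their top 28 mm, with 51 mm between them for the tile.
- slot_stop (a point): Middle of the stop face at the inner end of the slot, 10 mm above the bed, x = +42 mm in the press frame; axes as the press. Fully home, the slab's tile end (80 mm from its centre) touches it, the slab's centre is at x = -38 mm and the tile lies under the foot.
- catch_axis (a point): Hinge axis (along the press's y) of the safety catch, on the -y side of the press head, 232 mm above the worktop.
- catch_ball (a point): Centre of the black 18 mm ball on the catch's 58 mm handle, about 286 mm above the worktop, at first 1.22 rad up from the press's +x seen from catch_axis. Flipping swings it about that axis by 65 mm towards the press's -x (the slot mouth), to 36 mm above the axis. It takes under 2 N and stays when past the top. The head's top lies 245 mm high; the lever arm is 38 mm to the -y side.
- safety_catch (a joint): Angle of the safety catch, rad: 0 = its pawl braces the lever's tooth and the lever cannot be pulled (but for about 0.1 rad of play; starts at 0 to 0.08); grows as the ball flips towards the press's -x; 1.25 = right over. The lever is free above about 0.5.
- lever_grip: Revolving black cross grip at the end of the press lever: 22 mm diameter, 100 mm long along the press's y; origin at its centre; its axes turn with it. At first about 298 mm above the worktop, 119 mm towards -x and 155 mm towards -y of the press origin. Free all round but for the lever arm at its +y end: can be pinched from above.
- lever_axis (a point): Point on the lever's hinge axis level with the middle of the grip: 200 mm above the worktop, 20 mm towards +x and 155 mm towards -y of the press origin; axes as the press. The grip moves round it in the press's x-z plane at 170 mm radius, on the -x side, from 0.61 rad above level to 0.61 rad below.
- press_lever (a joint): Angle of the lever, rad: 0 = up (start), grows as the grip is pulled down, 1.22 = lower stop. A return spring lifts it when let go; about 10 N at the grip hold it at the stop while the foot presses.
- press_foot: Round steel pressure foot, 36 mm diameter, on a stiff spring at the ram's lower end; origin in the middle of its underside, 81 mm above the worktop when the lever is up. It meets the tile at a lever angle of about 0.85 rad and presses with about 40 N at the lever's stop.
- mallet: Small wooden mallet, bystander.
- bowl: Steel mixing bowl, bystander.
- crucible_a: White crucible, bystander.
- mould: Brass ring mould with two needles, bystander.
- rule: Steel rule, bystander.

How it is judged:
On the way, in this order (a step that is already met when the one before it is completed fails the run):
1. the slab is fully home in the slot, tile end first, with the lever still up (x of tile_center in the frame of press between -0.005 and 0.005 m and y of tile_center in the frame of press between -0.004 and 0.004 m and z of tile_center in the frame of press below 0.064 m and value of joint press_lever below 0.2 rad), for 0.2 s.
2. the safety catch is flipped over (value of joint safety_catch above 0.9 rad), for 0.1 s.
3. the lever is pulled down and the foot presses on the tile (value of joint press_lever above 1.12 rad and contact force between press_foot and tiled_slab above 20 N), for 0.2 s.
At the end, for the whole second after the job is handed in: The slab is home in the slot (within 5 mm of the stop), the catch is flipped over (beyond 0.9 rad), and the fingers hold the lever's grip down within 0.1 rad of its lower stop, the foot pressing on the tile with more than 20 N (all of step 3 and value of joint safety_catch above 0.9 rad and contact force between the fingers and lever_grip above 1 N and x of tile_center in the frame of press between -0.005 and 0.005 m and y of tile_center in the frame of press between -0.004 and 0.004 m and z of tile_center in the frame of press below 0.064 m); the arm keeps its last pose, push and grip.
It fails at once if the bare slab or another bystander is moved by more than 30 mm (distance of any of bare_center, mallet, bowl, crucible_a, mould, rule from where it was at the start of the episode above 0.03 m).
It also fails if it takes over 72 s, if anything falls off the work surface, if the arm or the gripper's body presses on something with over 40 N, if the wrist force passes 120 N, or if a joint passes its speed limit or range.

### The arm

A 7-joint arm with a two-finger parallel gripper is mounted at the origin on a cart in front of the work surface, level with it; the furniture and walls round the work are solid. World frame = base frame: x ahead of the robot, y to its left, z up, the work surface at z = 0. Lengths are in m, angles in rad, forces in N, time in s.
With the tool pointing down it reaches from about 0.4 to 0.875 m from the base axis. Payload 4.4 kg.
Tool frame: the origin (TCP) lies at the very end of the fingers, on their centre line; the grasp point (between the pads) lies 19 mm behind it; z points along the fingers, x is the direction in which the jaws open and shut, and the axes are right-handed (so a half turn about z gives the same grasp; the last joint's range is limited). The gripper opens to 85 mm and grips with 20 to 120 N. Pads are 22 mm wide; open, the fingers measure 114 mm over their backs; the gripper's body (76 mm by 85 mm) begins 54 mm behind the grasp point. The pads swing forward as they close: fully open they stand 13 mm farther back than shut.
Start: joints at [1.185, 0.628, 0.038, 1.517, -0.027, 0.996, -0.02], TCP at [0.204, -0.617, 0.231] pointing down, gripper open.
Joint ranges: [-3.06, 3.06], [-0.37, 2.12], [-1.25, 1.32], [0.18, 2.47], [-1.1, 4.24], [0.23, 1.98], [-2.94, 2.94]. Speed limits (rad/s): [2.57, 2.57, 3.14, 3.14, 3.14, 3.14, 3.14].

### API

Orientations are given as a rotation vector (axis times angle).
In Python, from rig import get_state, camera, close_job gives the robot as it stands.
- The arm moves only by the shell command python3 -m inch 'ROWS'. ROWS is JSON, a list of rows, each an object of numbers: "dx", "dy", "dz": the shift along the tool's x, y, z in mm; "wx", "wy", "wz": the turn, a rotation vector about the tool's x, y, z in rad; "gripper": the closure in counts, from 0 (fully open) to 255 (shut). A call has exactly 8 rows; each row is the pose to reach, as a shift and turn from the pose commanded when the call began, along the tool's axes at that moment; what a row does not reach only later rows make up. A row lasts 1/10 s, in which the tool goes at most 50 mm and 8.59 degrees, less where a joint would pass 70% of its speed; a pose out of reach is approached as far as the arm can. A call with a gripper value outside its range is refused whole. The fingers move at their own pace and stop on an object; the grip force is fixed at half the most. Time passes only in rows, so rows that repeat a pose let the fingers close, or fill a call up. It gives the time, the measured TCP pose, the force and the opening at its end, in the units of the state.
- get_state(): the state, without advancing time (a new reading comes with each control period).
- camera(name): name is "side" or "top" or "wrist"; returns a dict with "image" (480x640x3 uint8, red, green, blue), "fx", "fy", "cx", "cy" (pixels), "xyz" and "attitude" of the camera in the world. Camera axes: x right, y up, looking along -z (the intrinsics and any distortion apply to the point x, -y, -z); pixel columns grow to the right and rows downward; lengths in m; the calibration is good to about 2 mm. A picture is of the moment at which its call begins. There is no depth.
- close_job(): hands the job in, once; it reports no verdict.
The state is a dict: "clock": time; "qpos": joint angles; "qd": joint speeds; "tau": joint torques, N m; "position": TCP position; "ee_rot": TCP orientation; "ft_force": force on the tool from outside, world axes, zero at the start; "wrist_torque": the same for the moment, N m; "opening": finger opening in m.
Only numpy, scipy, OpenCV 4.12 (cv2) and the standard library are available. Lean on these libraries where they do the work, as an engineer would, in place of code of your own. Each camera call takes 0.05 s, during which the arm holds its last target.

## Working session

There is one attempt and no reset: what is moved stays moved. The work goes in short steps, Python scripts to look and compute and a shell command to move; the robot and the scene stay as the last step left them, time stands still between calls to the robot, and variables do not carry over. Pictures are saved under pics/ and viewed, and the job is handed in when it is done.

```bash
ls; mkdir -p pics
python3 - <<'E'
from rig import get_state,camera
import cv2,numpy as np
s=get_state()
for k,v in s.items(): print(k,np.round(v,4))
for n in("top","side","wrist"):
    c=camera(n); cv2.imwrite(f"pics/{n}0.png",c["image"][:,:,::-1])
    print(n,{k:v for k,v in c.items() if k!="image"})
E
```

```text
pics
clock 0.0
qpos [ 1.1852  0.6293  0.0384  1.5184 -0.027   0.9963 -0.02  ]
qd [-0.0012  0.0003 -0.0008  0.0002  0.0004 -0.0001  0.0005]
tau [ 1.20000e-03 -5.63397e+01  1.22710e+00 -1.93446e+01  1.11000e-02
  1.05000e-02 -0.00000e+00]
position [ 0.2042 -0.6164  0.2304]
ee_rot [-2.5458e+00  1.8388e+00  2.4000e-03]
ft_force [-0.1039  0.3632 -0.0677]
wrist_torque [ 0.0435 -0.0223 -0.0087]
opening 0.0855
top {'fx': 576.324644427154, 'fy': 576.324644427154, 'cx': 309.4894364046943, 'cy': 253.17747638052586, 'xyz': array([0.47546095, 0.13542768, 1.74896498]), 'attitude': array([ 0.05753862, -0.06933524, -1.58131638])}
side {'fx': 436.66340453699655, 'fy': 436.66340453699655, 'cx': 323.3954602574432, 'cy': 238.85376446859286, 'xyz': array([0.35125141, 1.11942067, 0.72257866]), 'attitude': array([ 0.19679671, -1.54515867, -2.52394851])}
wrist {'fx': 424.3209736806905, 'fy': 424.3209736806905, 'cx': 320.37573454054757, 'cy': 239.3243305473435, 'xyz': array([ 0.27667939, -0.59326633,  0.37324721]), 'attitude': array([-0.26024798,  0.18947341, -1.24192565])}
```

View pics/top0.png

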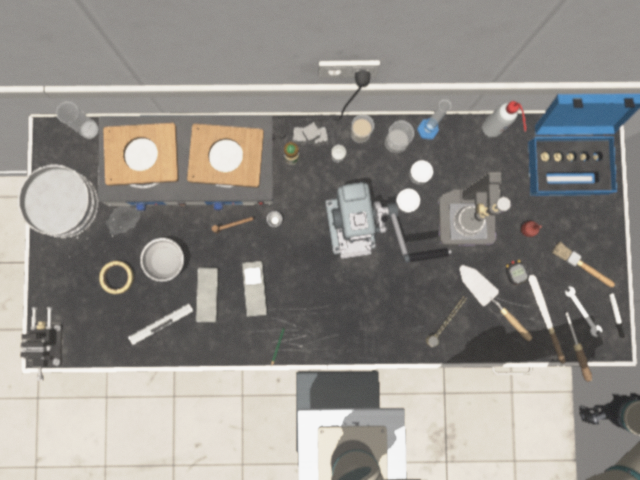

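View pics/side0.png

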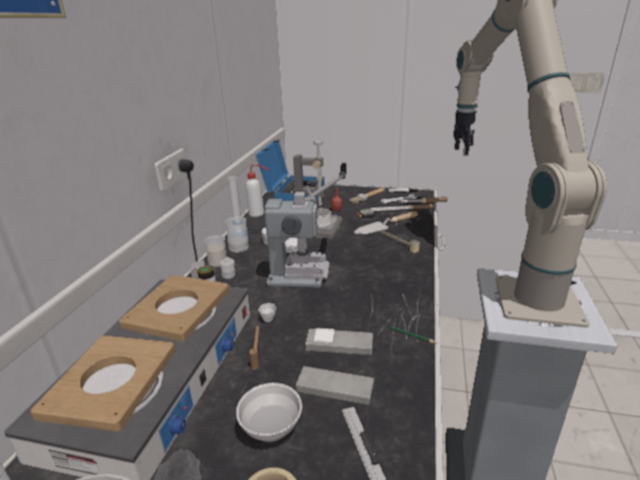

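View pics/wrist0.png

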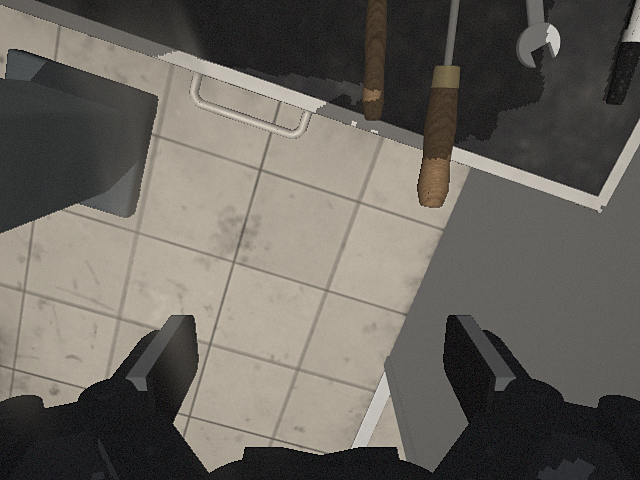

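The top view shows the tiled slab at about (255,290) with its tile at (253,274), the bare slab at (207,295), and the press at (355,220) with its mouth facing the robot. The lever grip is near (430,254). Next I'll zoom in and measure.

```bash
cat > h.py <<'E'
import numpy as np,cv2
from scipy.spatial.transform import Rotation as R
from rig import get_state,camera
def ray(c,u,v):
    d=np.array([(u-c["cx"])/c["fx"],-(v-c["cy"])/c["fy"],-1.])
    return np.array(c["xyz"]),R.from_rotvec(c["attitude"]).apply(d)
def onz(c,u,v,z):
    o,d=ray(c,u,v); return o+d*(z-o[2])/d[2]
def proj(c,p):
    q=R.from_rotvec(c["attitude"]).inv().apply(np.array(p)-c["xyz"])
    return np.array([c["cx"]+c["fx"]*q[0]/-q[2], c["cy"]-c["fy"]*q[1]/-q[2]])
def tri(c1,p1,c2,p2):
    o1,d1=ray(c1,*p1);o2,d2=ray(c2,*p2);d1/=np.linalg.norm(d1);d2/=np.linalg.norm(d2)
    t=np.linalg.lstsq(np.c_[d1,-d2],o2-o1,rcond=None)[0]
    a=o1+t[0]*d1;b=o2+t[1]*d2
    return (a+b)/2,np.linalg.norm(a-b)
def crop(c,x0,y0,w,h,s,name):
    cv2.imwrite(name,cv2.resize(c["image"][y0:y0+h,x0:x0+w,::-1],None,fx=s,fy=s,interpolation=cv2.INTER_CUBIC))
E
python3 - <<'E'
from h import *
c=camera("top");crop(c,180,240,100,100,6,"pics/ts.png");crop(c,310,165,150,110,5,"pics/tp.png")
s=camera("side");crop(s,240,140,130,160,4,"pics/sp.png");crop(s,260,310,150,110,5,"pics/ss.png")
E
```

```text
(no output)
```

View pics/ts.png

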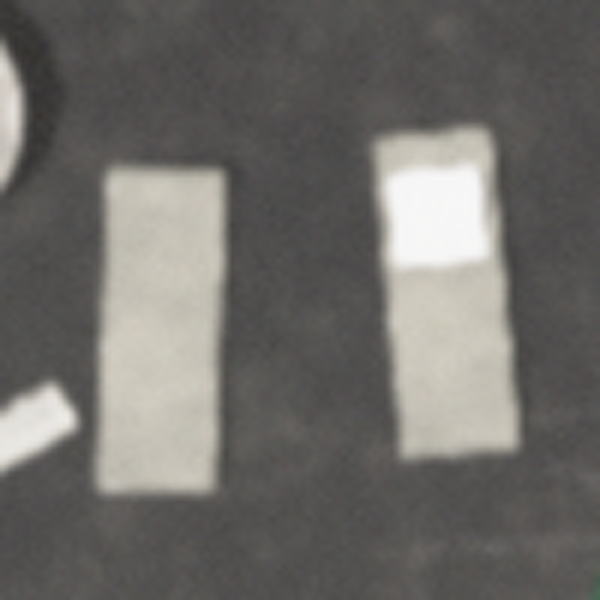

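View pics/tp.png

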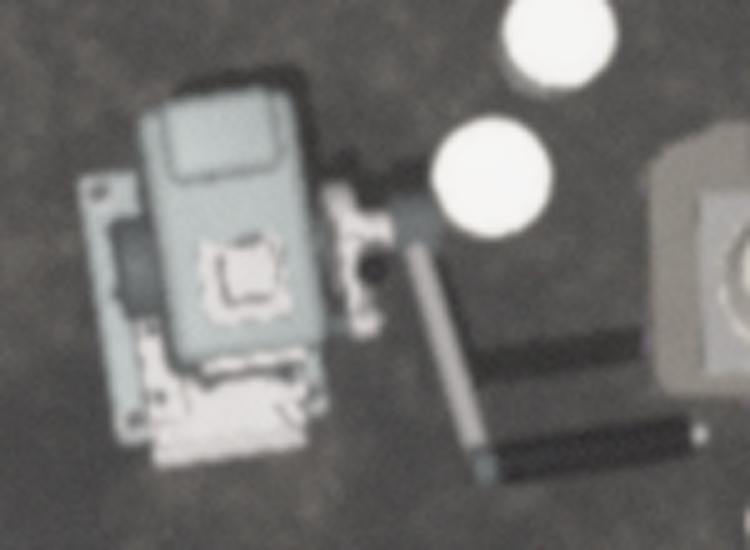

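View pics/sp.png

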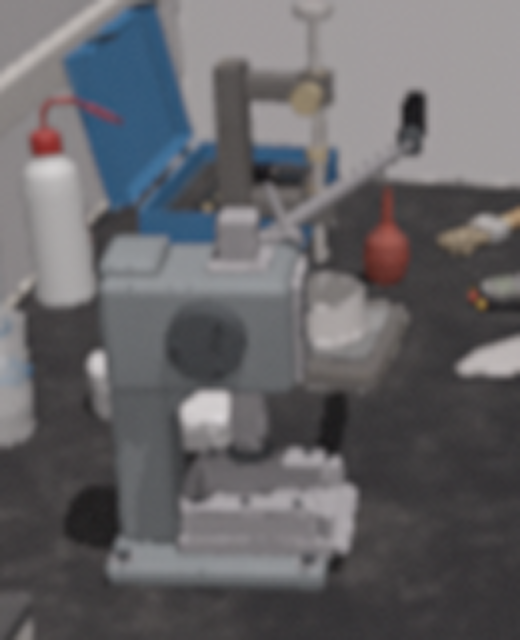

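View pics/ss.png

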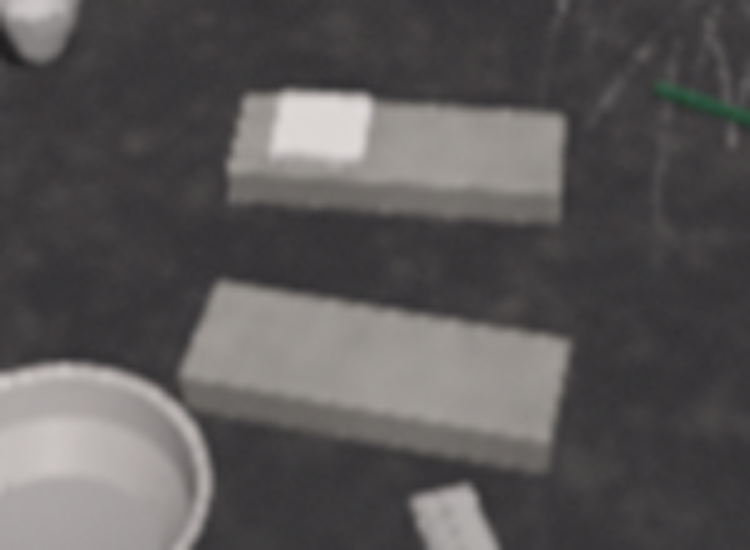

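Run:
```python
from h import *
c=camera("top")
im=cv2.resize(c["image"],None,fx=4,fy=4,interpolation=cv2.INTER_CUBIC)
def P(x,y): return ((x+.5)/4-.5,(y+.5)/4-.5)
g=cv2.cvtColor(im,cv2.COLOR_RGB2GRAY)
# slabs
sub=np.zeros_like(g); sub[250*4:330*4,190*4:275*4]=1
m=((g>115)&(sub>0)).astype(np.uint8)
for thr,lab in((115,'slab'),(225,'tile')):
    m=((g>thr)&(sub>0)).astype(np.uint8)
    for k in cv2.findContours(m,cv2.RETR_EXTERNAL,cv2.CHAIN_APPROX_NONE)[0]:
        if cv2.contourArea(k)<1500: continue
        z=.02 if lab=='slab' else .028
        w=np.array([onz(c,*P(*q[0]),z)[:2] for q in k])
        r=cv2.minAreaRect((w*1000).astype(np.float32)); 
        b=cv2.boxPoints(r); print(lab,np.round(r[0],1),np.round(r[1],1),np.round(r[2],2))
def T(u,v): return (310+(u+.5)/5-.5,165+(v+.5)/5-.5)
for n,p,z in(("grip+y",(495,463),.298),("grip-y",(695,435),.298),("headFL",(180,362),.245),("headFR",(325,335),.245),("headBL",(138,118),.245),("baseBL",(80,178),.012),("baseFL",(118,442),.012),("slotFL",(153,467),.03),("slotFR",(306,443),.03)):
    print(n,np.round(onz(c,*T(*p),z)*1000,1))
```

```text
slab [494.5 431.6] [ 63.  164.8] 88.13
slab [511.6 289.8] [165.2  63.1] 4.97
tile [549.4 293. ] [49.1 46.7] 5.41
grip+y [ 579.7 -126.5  298. ]
grip-y [ 592.7 -228.2  298. ]
headFL [638.5  28.1 245. ]
headFR [651.9 -48.4 245. ]
headBL [768.4  48.2 245. ]
baseBL [777.2  70.6  12. ]
baseFL [615.5  49.8  12. ]
slotFL [598.8  30.   30. ]
slotFR [612.2 -61.9  30. ]
```

```bash
cat >> h.py <<'E'
def down(az):  # tool z down, tool x at azimuth az deg
    a=np.radians(az);x=np.array([np.cos(a),np.sin(a),0]);z=np.array([0,0,-1.])
    return R.from_matrix(np.c_[x,np.cross(z,x),z])
def rel(pos,rot,p0=None,r0=None):
    s=get_state()
    p0=np.array(s["position"]) if p0 is None else np.array(p0)
    r0=R.from_rotvec(s["ee_rot"]) if r0 is None else r0
    d=r0.inv().apply(np.array(pos)-p0)*1000; w=(r0.inv()*rot).as_rotvec()
    print("d",np.round(d,1),"w",np.round(w,3)); return d,w
def st():
    s=get_state();r=R.from_rotvec(s["ee_rot"]).as_matrix()
    print("t",round(s["clock"],2),"p",np.round(np.array(s["position"])*1000,1),"azx",round(np.degrees(np.arctan2(r[1,0],r[0,0])),2),"z",np.round(r[:,2],3),"F",np.round(s["ft_force"],1),"open",round(s["opening"]*1000,1),"q",np.round(s["qpos"],2))
E
python3 - <<'E'
from h import *
st();a0=-71.7
rel([.40,-.30,.35],down(-12))
rel([.50,.05,.35],down(48),[.40,-.30,.35],down(-12))
rel([.447,.284,.20],down(94.9),[.50,.05,.35],down(48))
E
```

```text
t 0.3 p [ 204.3 -616.9  231. ] azx -71.67 z [-0.     0.001 -1.   ] F [0.3 0.1 0.1] open 85.4 q [ 1.19  0.63  0.04  1.52 -0.03  1.   -0.02]
d [-239.3 -285.4 -118.8] w [-0.000e+00  1.000e-03 -1.042e+00]
d [  25.  -363.1    0. ] w [ 0.     0.    -1.047]
d [ 138.4 -196.   150. ] w [ 0.     0.    -0.819]
```

```bash
python3 -m inch '[{"dx":-20,"dy":-20,"dz":-45,"wz":-0.14,"gripper":0},{"dx":-50,"dy":-55,"dz":-80,"wz":-0.28,"gripper":0},{"dx":-80,"dy":-95,"dz":-100,"wz":-0.42,"gripper":0},{"dx":-110,"dy":-130,"dz":-119,"wz":-0.56,"gripper":0},{"dx":-140,"dy":-167,"dz":-119,"wz":-0.70,"gripper":0},{"dx":-173,"dy":-206,"dz":-119,"wz":-0.84,"gripper":0},{"dx":-206,"dy":-246,"dz":-119,"wz":-0.98,"gripper":0},{"dx":-239,"dy":-285,"dz":-119,"wz":-1.04,"gripper":0}]'; python3 -c "
from h import *
st();rel([.50,.05,.35],down(48))"
```

```text
t 0.3 p [ 204.3 -616.9  231. ] azx -71.67 z [-0.     0.001 -1.   ] F [0.3 0.1 0.1] open 85.4 q [ 1.19  0.63  0.04  1.52 -0.03  1.   -0.02]
d [-540.2 -490.3 -118.7] w [-1.000e-03  0.000e+00 -2.089e+00]$[0]: bad value
```

```bash
python3 -m inch '[{"dx":-20,"dy":-20,"dz":-45,"wx":0,"wy":0,"wz":-0.14,"gripper":0},{"dx":-50,"dy":-55,"dz":-80,"wx":0,"wy":0,"wz":-0.28,"gripper":0},{"dx":-80,"dy":-95,"dz":-100,"wx":0,"wy":0,"wz":-0.42,"gripper":0},{"dx":-110,"dy":-130,"dz":-119,"wx":0,"wy":0,"wz":-0.56,"gripper":0},{"dx":-140,"dy":-167,"dz":-119,"wx":0,"wy":0,"wz":-0.70,"gripper":0},{"dx":-173,"dy":-206,"dz":-119,"wx":0,"wy":0,"wz":-0.84,"gripper":0},{"dx":-206,"dy":-246,"dz":-119,"wx":0,"wy":0,"wz":-0.98,"gripper":0},{"dx":-239,"dy":-285,"dz":-119,"wx":0,"wy":0,"wz":-1.04,"gripper":0}]'; python3 -c "
from h import *
st();rel([.50,.05,.35],down(48))"
```

```text
clock: 1.1
position: [0.3927, -0.3115, 0.3507]
ee_rot: [3.124, -0.325, 0.001]
ft_force: [1.5, -0.2, -0.5]
opening: 0.0853
t 1.1 p [ 392.7 -311.5  350.7] azx -11.86 z [ 0.001 -0.001 -1.   ] F [ 1.5 -0.2 -0.5] open 85.3 q [ 0.84  0.3  -0.3   1.74  0.1   1.11  0.3 ]
d [  30.7 -375.8    0.5] w [ 1.000e-03 -1.000e-03 -1.045e+00]
```

```bash
python3 -m inch '[{"dx":3,"dy":-45,"dz":0,"wx":0,"wy":0,"wz":-0.14,"gripper":0},{"dx":6,"dy":-90,"dz":0,"wx":0,"wy":0,"wz":-0.28,"gripper":0},{"dx":9,"dy":-135,"dz":0,"wx":0,"wy":0,"wz":-0.42,"gripper":0},{"dx":12,"dy":-180,"dz":0,"wx":0,"wy":0,"wz":-0.56,"gripper":0},{"dx":15,"dy":-225,"dz":0,"wx":0,"wy":0,"wz":-0.70,"gripper":0},{"dx":18,"dy":-270,"dz":0,"wx":0,"wy":0,"wz":-0.84,"gripper":0},{"dx":22,"dy":-317,"dz":0,"wx":0,"wy":0,"wz":-0.98,"gripper":0},{"dx":25,"dy":-363,"dz":0,"wx":0,"wy":0,"wz":-1.05,"gripper":0}]'
python3 -m inch '[{"dx":20,"dy":-28,"dz":20,"wx":0,"wy":0,"wz":-0.14,"gripper":0},{"dx":40,"dy":-56,"dz":40,"wx":0,"wy":0,"wz":-0.28,"gripper":0},{"dx":60,"dy":-85,"dz":60,"wx":0,"wy":0,"wz":-0.42,"gripper":0},{"dx":80,"dy":-113,"dz":80,"wx":0,"wy":0,"wz":-0.56,"gripper":0},{"dx":100,"dy":-141,"dz":100,"wx":0,"wy":0,"wz":-0.70,"gripper":0},{"dx":120,"dy":-170,"dz":120,"wx":0,"wy":0,"wz":-0.82,"gripper":0},{"dx":138,"dy":-196,"dz":150,"wx":0,"wy":0,"wz":-0.82,"gripper":0},{"dx":138,"dy":-196,"dz":150,"wx":0,"wy":0,"wz":-0.82,"gripper":0}]'
python3 -c "
from h import *
st();c=camera('wrist');cv2.imwrite('pics/w1.png',c['image'][:,:,::-1])
for p in([447,284,20],[591.3,296.7,20]): print(proj(c,np.array(p)/1000))"
```

```text
clock: 1.9
position: [0.4928, 0.038, 0.3506]
ee_rot: [2.866, 1.285, 0.001]
ft_force: [0.9, 0.7, 1.0]
opening: 0.0855
clock: 2.7
position: [0.4353, 0.2739, 0.1977]
ee_rot: [-2.11, -2.322, 0.004]
ft_force: [-0.8, -0.2, -0.0]
opening: 0.0855
t 2.7 p [435.3 273.9 197.7] azx 95.48 z [-0.005  0.001 -1.   ] F [-0.8 -0.2 -0. ] open 85.5 q [-0.09  0.59 -0.79  1.91  0.53  0.87  0.51]
[332.36238788 226.1219215 ]
[329.89634804 384.26932663]
```

View pics/w1.png

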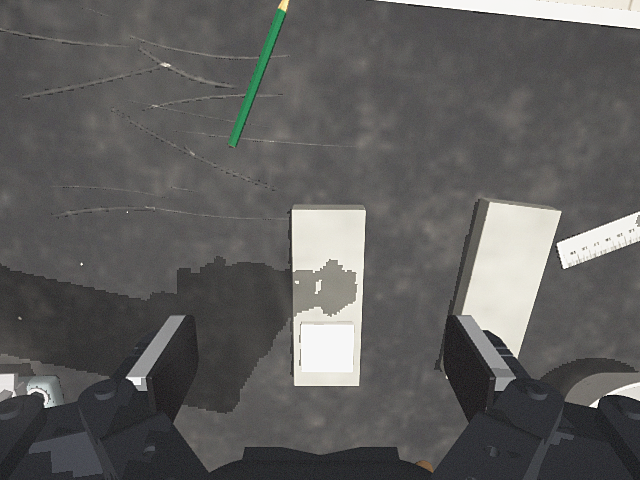

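Run:
```python
from h import *
st();c=camera('wrist');st()
g=cv2.cvtColor(c['image'],cv2.COLOR_RGB2GRAY)
cv2.imwrite('pics/w2.png',c['image'][:,:,::-1])
for r in (225,240,250,375): print(r,[int(x) for x in np.where(np.abs(np.diff(g[r,270:400].astype(int)))>25)[0]+270])
for q in (315,330,345): print(q,[int(x) for x in np.where(np.abs(np.diff(g[190:400,q].astype(int)))>12)[0]+190])
print(c['xyz'],R.from_rotvec(c['attitude']).as_matrix().round(3))
```

```text
t 2.75 p [436.9 271.7 198.9] azx 95.32 z [-0.003 -0.001 -1.   ] F [ 0.3 -0.6  0.2] open 85.4 q [-0.09  0.59 -0.78  1.91  0.53  0.87  0.51]
t 2.8 p [438.3 270.4 199.8] azx 95.16 z [-0.001 -0.001 -1.   ] F [-0.3  0.1 -0.6] open 85.2 q [-0.09  0.58 -0.78  1.91  0.53  0.87  0.51]
225 [291, 294, 295, 367, 368]
240 [292, 294, 295, 367, 368]
250 [291, 294, 295, 366, 367]
375 [297, 362, 363]
315 [201, 206, 207, 269, 289, 290, 304, 305, 317, 321, 369, 381, 382]
330 [201, 202, 206, 207, 258, 314, 315, 318, 321, 322, 369, 382]
345 [201, 206, 207, 271, 272, 306, 307, 318, 321, 369, 382]
[0.36186773 0.26428162 0.34191895] [[-0.092 -0.951 -0.294]
 [ 0.996 -0.088 -0.026]
 [-0.001 -0.295  0.955]]
```

Run:
```python
from h import *
c=camera('wrist');st()
g=cv2.cvtColor(c['image'],cv2.COLOR_RGB2GRAY)
m=(g>150).astype(np.uint8);m[:,:280]=0;m[:,400:]=0;m[:195]=0;m[400:]=0
m=cv2.morphologyEx(m,cv2.MORPH_CLOSE,np.ones((3,3)))
for k in cv2.findContours(m,cv2.RETR_EXTERNAL,cv2.CHAIN_APPROX_NONE)[0]:
    if cv2.contourArea(k)>500: print(cv2.boundingRect(k))
for n,p in dict(nearL=(294.5,215),nearR=(367.5,215),farL=(296.5,375),farR=(362.5,375),nearM=(330,206.5),farM=(330,382)).items(): print(n,(onz(c,*p,.02)*1000).round(1))
```

```text
t 2.85 p [439.2 269.6 200.4] azx 95.03 z [ 0.    -0.001 -1.   ] F [-0.3 -0.2  0.2] open 85.2 q [-0.09  0.58 -0.78  1.91  0.53  0.87  0.51]
(297, 204, 74, 177)
nearL [444.9 249.8  20. ]
nearR [439.8 306.6  20. ]
farL [590.1 261.8  20. ]
farR [584.8 320.   20. ]
nearM [435.7 276.8  20. ]
farM [594.6 292.   20. ]
```

```bash
python3 - <<'E'
from h import *
rel([.448,.2825,.10],down(94.9))
E
python3 -m inch '[{"dx":5,"dy":3,"dz":20,"wx":0,"wy":0,"wz":0,"gripper":0},{"dx":12,"dy":8,"dz":50,"wx":0,"wy":0,"wz":0,"gripper":0},{"dx":12,"dy":8,"dz":80,"wx":0,"wy":0,"wz":0,"gripper":0},{"dx":12,"dy":8,"dz":100,"wx":0,"wy":0,"wz":0,"gripper":0},{"dx":12,"dy":8,"dz":100,"wx":0,"wy":0,"wz":0,"gripper":0},{"dx":12,"dy":8,"dz":100,"wx":0,"wy":0,"wz":0,"gripper":0},{"dx":12,"dy":8,"dz":100,"wx":0,"wy":0,"wz":0,"gripper":0},{"dx":12,"dy":8,"dz":100,"wx":0,"wy":0,"wz":0,"gripper":0}]'
python3 - <<'E'
from h import *
st();c=camera('wrist');st()
cv2.imwrite('pics/w3.png',c['image'][:,:,::-1])
np.save('w3.npy',c,allow_pickle=True)
E
```

```text
d [ 12.2   9.9 100.4] w [0.    0.001 0.002]
clock: 3.65
position: [0.4468, 0.283, 0.1017]
ee_rot: [2.122, 2.316, 0.004]
ft_force: [-0.6, -0.8, 1.0]
opening: 0.0856
t 3.65 p [446.8 283.  101.7] azx 95.0 z [ 0.002  0.001 -1.   ] F [-0.6 -0.8  1. ] open 85.6 q [-0.2   0.73 -0.65  1.96  0.69  0.69  0.37]
t 3.7 p [446.6 282.9 101.5] azx 95.02 z [ 0.002  0.001 -1.   ] F [ 0.8 -1.1 -0.9] open 85.5 q [-0.2   0.73 -0.65  1.96  0.69  0.69  0.37]
```

View pics/w3.png

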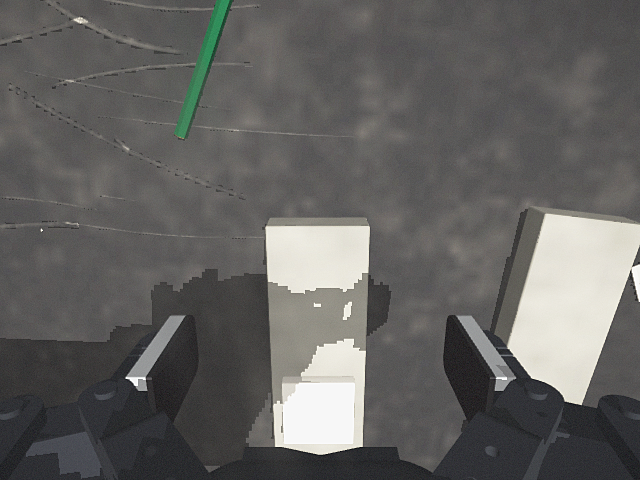

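Run:
```python
from h import *
c=np.load('w3.npy',allow_pickle=True).item()
g=cv2.cvtColor(c['image'],cv2.COLOR_RGB2GRAY).astype(int)
for r in (235,250,265,360,370): print(r,[(int(x)+240,int(g[r,x+241]-g[r,x+240])) for x in np.where(np.abs(np.diff(g[r,240:400]))>18)[0]])
print([(int(x)+200,) for x in np.where(np.abs(np.diff(g[200:260,300]))>10)[0]])
for n,p in dict(nearL=(267.5,240),nearR=(369.8,240),nearM=(318,225.5)).items(): print(n,(onz(c,*p,.02)*1000).round(1))
```

```text
235 [(265, 125), (368, -32), (369, -127), (370, 20)]
250 [(263, -36), (265, 104), (266, 39), (368, -156)]
265 [(266, 128), (367, -28), (368, -135), (369, 24)]
360 [(270, 72), (311, 94), (364, -83), (365, -75)]
370 [(270, 33), (271, 35), (304, 97), (364, -150)]
[(216,), (217,), (225,), (226,)]
nearL [444.3 252.8  20. ]
nearR [439.5 309.3  20. ]
nearM [433.6 280.   20. ]
```

```bash
python3 -m inch '[{"dx":-1.5,"dy":2,"dz":25,"wx":0,"wy":0,"wz":0,"gripper":0},{"dx":-1.5,"dy":2,"dz":55,"wx":0,"wy":0,"wz":0,"gripper":0},{"dx":-1.5,"dy":2,"dz":80,"wx":0,"wy":0,"wz":0,"gripper":0},{"dx":-1.5,"dy":2,"dz":93,"wx":0,"wy":0,"wz":0,"gripper":0},{"dx":-1.5,"dy":2,"dz":98,"wx":0,"wy":0,"wz":0,"gripper":0},{"dx":-1.5,"dy":2,"dz":98,"wx":0,"wy":0,"wz":0,"gripper":0},{"dx":-1.5,"dy":2,"dz":98,"wx":0,"wy":0,"wz":0,"gripper":120},{"dx":-1.5,"dy":2,"dz":98,"wx":0,"wy":0,"wz":0,"gripper":255}]'
python3 -m inch '[{"dx":0,"dy":0,"dz":0,"wx":0,"wy":0,"wz":0,"gripper":255},{"dx":0,"dy":0,"dz":0,"wx":0,"wy":0,"wz":0,"gripper":255},{"dx":0,"dy":0,"dz":0,"wx":0,"wy":0,"wz":0,"gripper":255},{"dx":0,"dy":0,"dz":0,"wx":0,"wy":0,"wz":0,"gripper":255},{"dx":0,"dy":0,"dz":0,"wx":0,"wy":0,"wz":0,"gripper":255},{"dx":0,"dy":0,"dz":0,"wx":0,"wy":0,"wz":0,"gripper":255},{"dx":0,"dy":0,"dz":0,"wx":0,"wy":0,"wz":0,"gripper":255},{"dx":0,"dy":0,"dz":0,"wx":0,"wy":0,"wz":0,"gripper":255}]'
python3 -c "
from h import *
st()"
```

```text
clock: 4.5
position: [0.4486, 0.2819, 0.0033]
ee_rot: [2.121, 2.317, 0.003]
ft_force: [0.4, -0.5, -0.8]
opening: 0.0591
clock: 5.3
position: [0.4486, 0.2818, 0.0037]
ee_rot: [2.121, 2.316, 0.003]
ft_force: [0.3, 0.2, 6.6]
opening: 0.0565
t 5.3 p [448.6 281.8   3.7] azx 95.04 z [ 0.002  0.001 -1.   ] F [0.3 0.2 6.6] open 56.5 q [-0.3   0.87 -0.49  1.99  0.87  0.49  0.23]
```

```bash
python3 -m inch '[{"dx":0,"dy":0,"dz":-10,"wx":0,"wy":0,"wz":0,"gripper":255},{"dx":0,"dy":0,"dz":-25,"wx":0,"wy":0,"wz":0,"gripper":255},{"dx":0,"dy":0,"dz":-40,"wx":0,"wy":0,"wz":0,"gripper":255},{"dx":0,"dy":0,"dz":-55,"wx":0,"wy":0,"wz":0,"gripper":255},{"dx":0,"dy":0,"dz":-70,"wx":0,"wy":0,"wz":0,"gripper":255},{"dx":0,"dy":0,"dz":-80,"wx":0,"wy":0,"wz":0,"gripper":255},{"dx":0,"dy":0,"dz":-80,"wx":0,"wy":0,"wz":0,"gripper":255},{"dx":0,"dy":0,"dz":-80,"wx":0,"wy":0,"wz":0,"gripper":255}]'
python3 - <<'E'
from h import *
st();s=get_state();print(np.round(s['wrist_torque'],3))
c=camera('side');crop(c,240,220,180,150,4,'pics/s4.png')
c=camera('wrist');cv2.imwrite('pics/w4.png',c['image'][:,:,::-1])
E
```

```text
clock: 6.1
position: [0.448, 0.2811, 0.0823]
ee_rot: [2.122, 2.317, -0.0]
ft_force: [0.6, -0.1, -3.1]
opening: 0.0563
t 6.1 p [448.  281.1  82.3] azx 95.03 z [ 0. -0. -1.] F [ 0.6 -0.1 -3.1] open 56.3 q [-0.21  0.76 -0.63  1.97  0.73  0.65  0.35]
[-0.014  0.218  0.009]
```

View pics/s4.png

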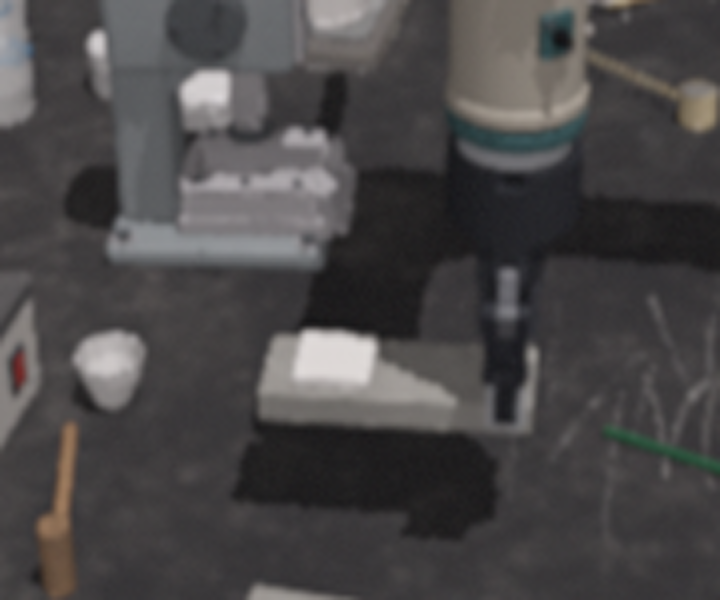

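View pics/w4.png

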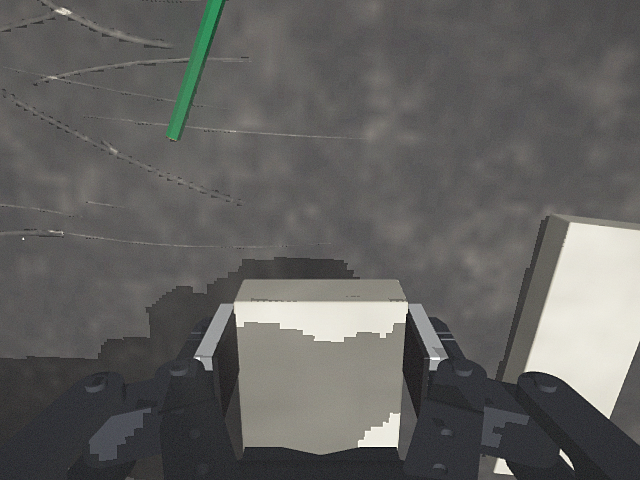

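Run:
```python
from h import *
c=camera('side')
a=np.radians(5.0);X=np.array([np.cos(a),np.sin(a),0]);Y=np.array([-np.sin(a),np.cos(a),0])
p0=np.array([.4485,.2811,0])+Y*.029
for p in((258,420),(530,432),(262,390),(535,402)):
    u=240+(p[0]+.5)/4-.5;v=220+(p[1]+.5)/4-.5
    o,d=ray(c,u,v);t=((p0-o)@Y)/(d@Y);q=o+t*d;print(p,(q*1000).round(1),'along',((q-p0)@X*1000).round(1))
```

```text
(258, 420) [589.4 322.5  74.8] along 144.0
(530, 432) [430.1 308.6  79.3] along -16.0
(262, 390) [586.1 322.3  97. ] along 140.7
(535, 402) [427.8 308.4 101. ] along -18.2
```

Run:
```python
from h import *
c=camera('top');crop(c,318,215,70,50,11,'pics/t5.png');np.save('t5.npy',c,allow_pickle=True)
crop(c,370,190,70,70,8,'pics/t5b.png')
c=camera('side');crop(c,270,235,75,55,10,'pics/s5.png');np.save('s5.npy',c,allow_pickle=True)
```

```text
(no output)
```

View pics/t5.png

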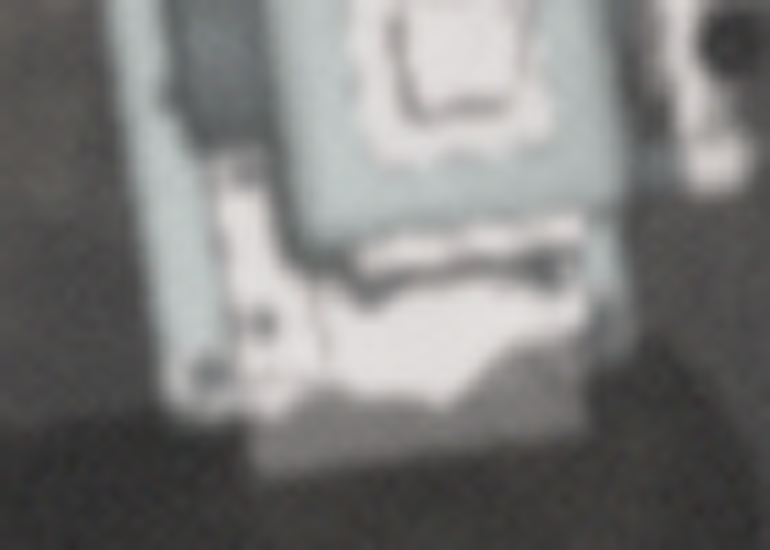

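View pics/t5b.png

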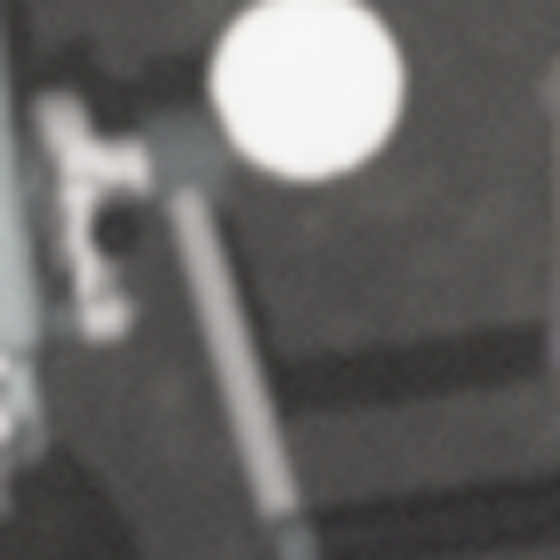

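View pics/s5.png

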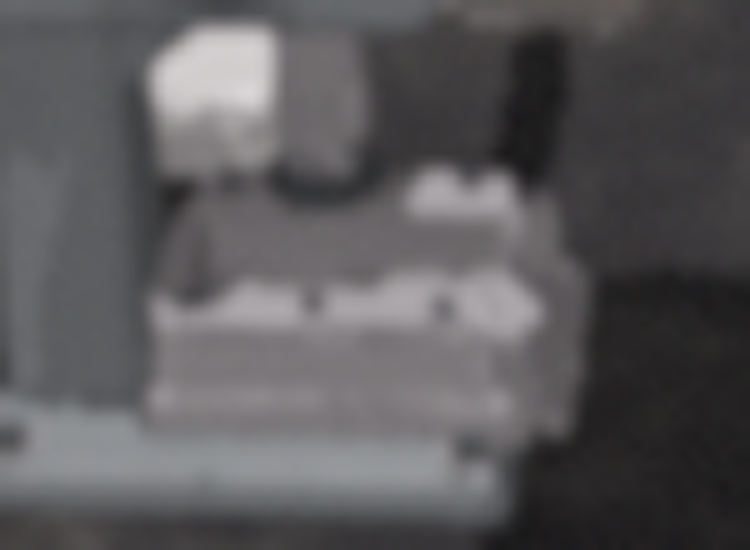

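Run:
```python
from h import *
c=np.load('t5.npy',allow_pickle=True).item()
def T(p,x0=318,y0=215,s=11): return (x0+(p[0]+.5)/s-.5,y0+(p[1]+.5)/s-.5)
yaw=np.radians(7.5);M=np.array([[np.cos(yaw),-np.sin(yaw)],[np.sin(yaw),np.cos(yaw)]])
for n,p,z in(("rampL",(255,476),.026),("rampR",(587,432),.026),("baseFL",(165,412),.012),("baseFR",(632,352),.012),("baseL",(110,0),.012),
  ):
    q=onz(c,*T(p),z)*1000;print(n,q.round(1))
L=onz(c,*T((255,476)),.026)[:2]*1000;Rr=onz(c,*T((587,432)),.026)[:2]*1000
m=(L+Rr)/2;print('ramp mid',m,'w',np.linalg.norm(L-Rr),'yaw',np.degrees(np.arctan2(-(L-Rr)[0],(L-Rr)[1])),'origin',m-M@[-78,0])
ball=onz(c,*T((120,232),370,190,8),.286)*1000;print('ball',ball, 'press frame',M.T@(ball[:2]-[684,-7]))
for n,p,z in(("catch back",(55,105),.25),("catch front",(105,335),.25),("hinge",(175,165),.2),("armend",(280,510),.29)):
    q=onz(c,*T(p,370,190,8),z)*1000;print(n,q.round(1),(M.T@(q[:2]-[684,-7])).round(1))
```

```text
rampL [599.6  28.2  26. ]
rampR [610.7 -62.6  26. ]
baseFL [618.6  51.8  12. ]
baseFR [633.7 -77.1  12. ]
baseL [733.   65.3  12. ]
ramp mid [605.14329788 -17.22697158] w 91.4784883404851 yaw 6.917206752073548 origin [682.47599707  -7.04592859]
ball [680.44169283 -69.58777507 286.        ] press frame [-11.69720932 -61.58787569]
catch back [727.8 -54.2 250. ] [ 37.3 -52.5]
catch front [651.5 -69.  250. ] [-40.3 -57.2]
hinge [ 715.2 -100.8  200. ] [ 18.7 -97.1]
armend [ 590.3 -117.9  290. ] [-107.4  -97.8]
```

Run:
```python
from h import *
st();rel([.446,-.038,.075],down(97))
```

```text
t 6.35 p [447.5 281.2  81.7] azx 95.06 z [-0.001 -0.001 -1.   ] F [-0.8  0.2 -2.4] open 56.5 q [-0.21  0.76 -0.63  1.97  0.73  0.65  0.35]
d [-317.8  -29.7    6.9] w [-0.001  0.001 -0.034]
```

```bash
python3 -m inch '[{"dx":-20,"dy":-2,"dz":0,"wx":0,"wy":0,"wz":0,"gripper":255},{"dx":-60,"dy":-6,"dz":2,"wx":0,"wy":0,"wz":-0.01,"gripper":255},{"dx":-105,"dy":-10,"dz":4,"wx":0,"wy":0,"wz":-0.02,"gripper":255},{"dx":-150,"dy":-14,"dz":6,"wx":0,"wy":0,"wz":-0.03,"gripper":255},{"dx":-195,"dy":-18,"dz":7,"wx":0,"wy":0,"wz":-0.034,"gripper":255},{"dx":-240,"dy":-22,"dz":7,"wx":0,"wy":0,"wz":-0.034,"gripper":255},{"dx":-280,"dy":-26,"dz":7,"wx":0,"wy":0,"wz":-0.034,"gripper":255},{"dx":-305,"dy":-28,"dz":7,"wx":0,"wy":0,"wz":-0.034,"gripper":255}]'
python3 -m inch '[{"dx":-10,"dy":-1,"dz":0,"wx":0,"wy":0,"wz":0,"gripper":255},{"dx":-13,"dy":-2,"dz":0,"wx":0,"wy":0,"wz":0,"gripper":255},{"dx":-13,"dy":-2,"dz":0,"wx":0,"wy":0,"wz":0,"gripper":255},{"dx":-13,"dy":-2,"dz":0,"wx":0,"wy":0,"wz":0,"gripper":255},{"dx":-13,"dy":-2,"dz":0,"wx":0,"wy":0,"wz":0,"gripper":255},{"dx":-13,"dy":-2,"dz":0,"wx":0,"wy":0,"wz":0,"gripper":255},{"dx":-13,"dy":-2,"dz":0,"wx":0,"wy":0,"wz":0,"gripper":255},{"dx":-13,"dy":-2,"dz":0,"wx":0,"wy":0,"wz":0,"gripper":255}]'
python3 - <<'E'
from h import *
st()
c=camera('top');crop(c,318,205,80,90,7,'pics/t6.png');np.save('t6.npy',c,allow_pickle=True)
c=camera('side');crop(c,270,225,120,80,6,'pics/s6.png');np.save('s6.npy',c,allow_pickle=True)
st()
E
```

```text
clock: 7.15
position: [0.4459, -0.0288, 0.0748]
ee_rot: [2.086, 2.349, -0.005]
ft_force: [-0.3, 0.3, -3.0]
opening: 0.0559
clock: 7.95
position: [0.4465, -0.0377, 0.0753]
ee_rot: [2.081, 2.353, 0.0]
ft_force: [-0.1, -0.1, -3.3]
opening: 0.0563
t 7.95 p [446.5 -37.7  75.3] azx 97.03 z [ 0. -0. -1.] F [-0.1 -0.1 -3.3] open 56.3 q [ 0.44  0.7  -0.62  2.19  0.86  0.52  0.84]
t 8.05 p [446.5 -37.9  75.3] azx 97.01 z [ 0. -0. -1.] F [ 0.6  0.1 -3.2] open 56.2 q [ 0.44  0.7  -0.62  2.19  0.86  0.52  0.84]
```

View pics/t6.png

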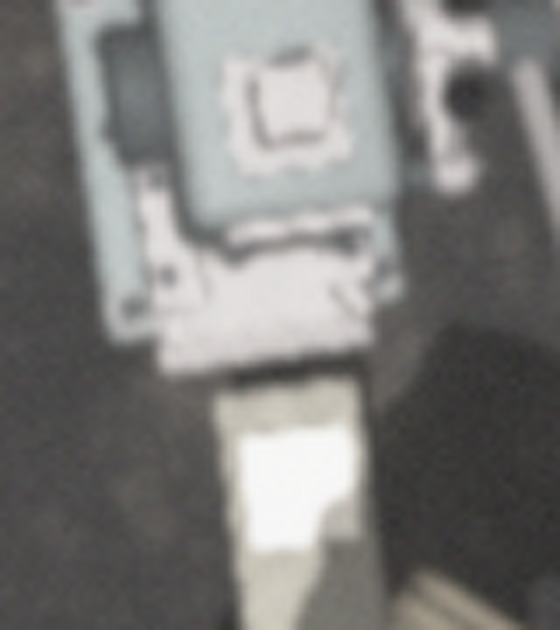

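View pics/s6.png

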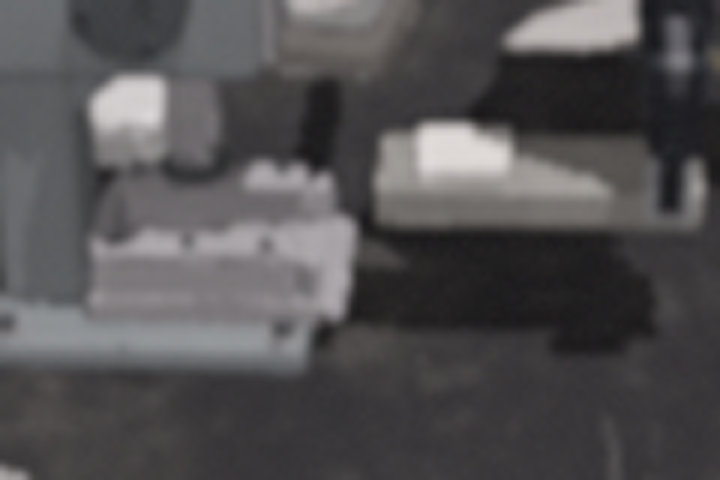

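Run:
```python
from h import *
c=np.load('t6.npy',allow_pickle=True).item()
def W(p,z,x0=318,y0=205,s=7): return onz(c,x0+(p[0]+.5)/s-.5,y0+(p[1]+.5)/s-.5,z)[:2]*1000
z=.089
pts=dict(endL=((213,393),z),endR=((360,374),z),L2=((241,600),.0915),R2=((384,600),.0915),tL=((237,432),z+.008),tR=((355,426),z+.008),tBL=((250,552),z+.009),rL=((159,377),.026),rR=((375,345),.026))
o={k:W(*v) for k,v in pts.items()}
for k,v in o.items(): print(k,v.round(1))
print('slab end mid',(o['endL']+o['endR'])/2,'ramp mid',(o['rL']+o['rR'])/2)
s=get_state();p=np.array(s['position'])[:2]*1000;a=np.radians(7);print('expected end mid',p+145*np.array([np.cos(a),np.sin(a)]))
```

```text
endL [586.5  11.2]
endR [593.6 -49.6]
L2 [501.1   1.4]
R2 [500.4 -57.3]
tL [569.8   2.2]
tR [571.7 -46.2]
tBL [520.5  -2.1]
rL [597.8  29.5]
rR [610.5 -63.3]
slab end mid [590.06119255 -19.19935424] ramp mid [604.17081167 -16.89985633]
expected end mid [590.45062769 -20.23299761]
```

```bash
python3 -m inch '[{"dx":0.4,"dy":0,"dz":8,"wx":0,"wy":0,"wz":0,"gripper":255},{"dx":0.4,"dy":0,"dz":18,"wx":0,"wy":0,"wz":0,"gripper":255},{"dx":0.4,"dy":0,"dz":28,"wx":0,"wy":0,"wz":0,"gripper":255},{"dx":0.4,"dy":0,"dz":35,"wx":0,"wy":0,"wz":0,"gripper":255},{"dx":0.4,"dy":0,"dz":37,"wx":0,"wy":0,"wz":0,"gripper":255},{"dx":0.4,"dy":0,"dz":37,"wx":0,"wy":0,"wz":0,"gripper":255},{"dx":0.4,"dy":0,"dz":37,"wx":0,"wy":0,"wz":0,"gripper":255},{"dx":0.4,"dy":0,"dz":37,"wx":0,"wy":0,"wz":0,"gripper":255}]'
python3 - <<'E'
from h import *
st()
c=camera('side');crop(c,270,225,120,80,6,'pics/s7.png')
E
```

```text
clock: 8.85
position: [0.4467, -0.0376, 0.0386]
ee_rot: [2.081, 2.352, 0.001]
ft_force: [-0.1, -0.3, -2.7]
opening: 0.0563
t 8.85 p [446.7 -37.6  38.6] azx 97.0 z [ 0.001  0.    -1.   ] F [-0.1 -0.3 -2.7] open 56.3 q [ 0.37  0.76 -0.52  2.2   0.97  0.42  0.74]
```

View pics/s7.png

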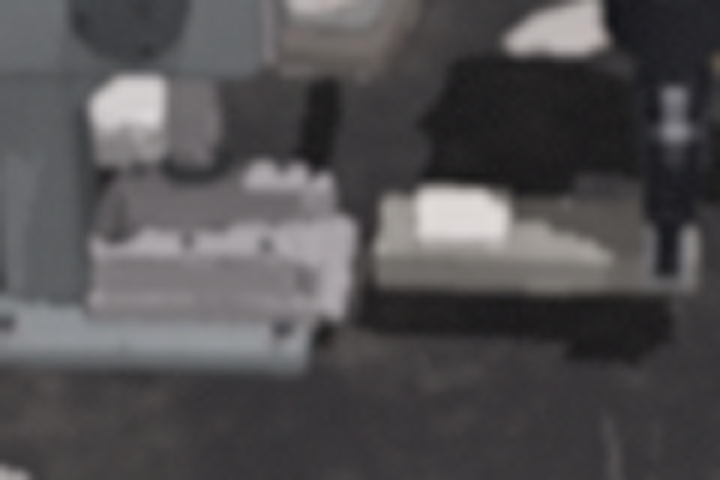

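The slab looks level and sits just above bed height, so I'm starting the insertion.

```bash
python3 -m inch '[{"dx":0,"dy":4,"dz":0,"wx":0,"wy":0,"wz":0,"gripper":255},{"dx":0,"dy":9,"dz":0,"wx":0,"wy":0,"wz":0,"gripper":255},{"dx":0,"dy":14,"dz":0,"wx":0,"wy":0,"wz":0,"gripper":255},{"dx":0,"dy":19,"dz":0,"wx":0,"wy":0,"wz":0,"gripper":255},{"dx":0,"dy":24,"dz":0,"wx":0,"wy":0,"wz":0,"gripper":255},{"dx":0,"dy":28,"dz":0,"wx":0,"wy":0,"wz":0,"gripper":255},{"dx":0,"dy":32,"dz":0,"wx":0,"wy":0,"wz":0,"gripper":255},{"dx":0,"dy":35,"dz":0,"wx":0,"wy":0,"wz":0,"gripper":255}]'
python3 - <<'E'
from h import *
st()
c=camera('side');crop(c,270,225,120,80,6,'pics/s8.png')
c=camera('top');crop(c,318,205,80,90,7,'pics/t8.png')
E
```

```text
clock: 9.7
position: [0.4815, -0.0333, 0.0383]
ee_rot: [-2.082, -2.353, -0.0]
ft_force: [0.1, 0.1, -3.0]
opening: 0.0563
t 9.7 p [481.5 -33.3  38.3] azx 97.0 z [ 0.  0. -1.] F [ 0.1  0.1 -3. ] open 56.3 q [ 0.39  0.79 -0.57  2.11  0.91  0.5   0.81]
```

View pics/s8.png

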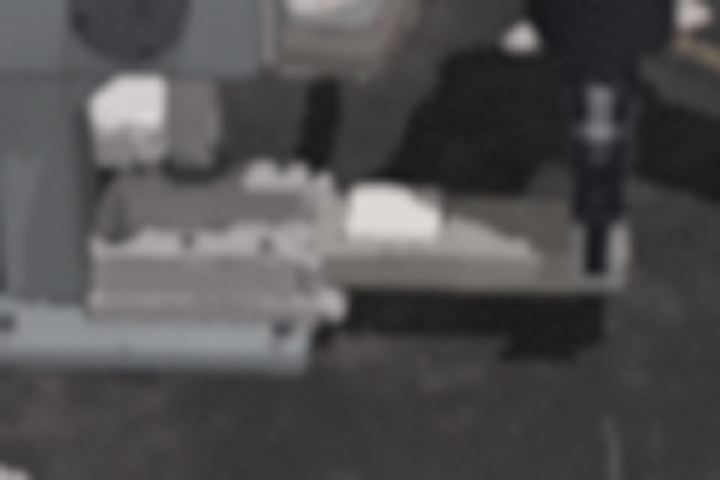

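View pics/t8.png

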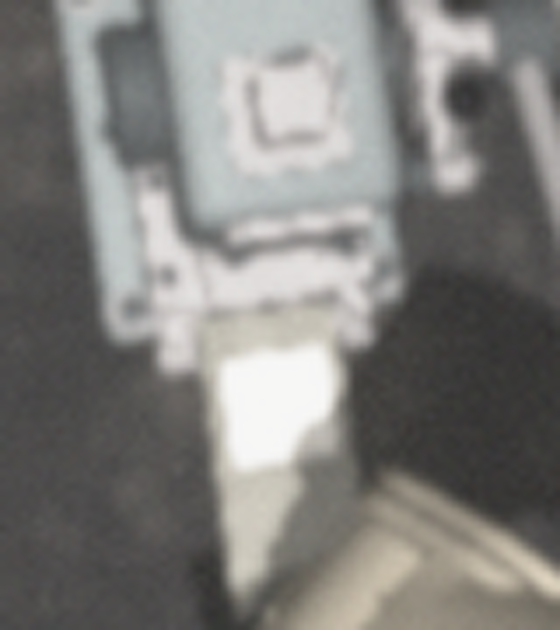

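```bash
python3 -m inch '[{"dx":0,"dy":3,"dz":0.5,"wx":0,"wy":0,"wz":0,"gripper":255},{"dx":0,"dy":6,"dz":1,"wx":0,"wy":0,"wz":0,"gripper":255},{"dx":0,"dy":10,"dz":1,"wx":0,"wy":0,"wz":0,"gripper":255},{"dx":0,"dy":14,"dz":1,"wx":0,"wy":0,"wz":0,"gripper":255},{"dx":0,"dy":18,"dz":1,"wx":0,"wy":0,"wz":0,"gripper":255},{"dx":0,"dy":21,"dz":1,"wx":0,"wy":0,"wz":0,"gripper":255},{"dx":0,"dy":24,"dz":1,"wx":0,"wy":0,"wz":0,"gripper":255},{"dx":0,"dy":25,"dz":1,"wx":0,"wy":0,"wz":0,"gripper":255}]'
python3 - <<'E'
from h import *
st();print(np.round(get_state()['wrist_torque'],2))
E
```

```text
clock: 10.6
position: [0.5064, -0.0302, 0.0373]
ee_rot: [2.082, 2.353, 0.001]
ft_force: [-0.5, 0.3, -2.5]
opening: 0.0559
t 10.6 p [506.4 -30.2  37.3] azx 97.0 z [ 0.  0. -1.] F [-0.5  0.3 -2.5] open 55.9 q [ 0.39  0.82 -0.59  2.05  0.88  0.55  0.85]
[-0.02  0.27 -0.07]
```

```bash
python3 -m inch '[{"dx":0,"dy":4,"dz":0,"wx":0,"wy":0,"wz":0,"gripper":255},{"dx":0,"dy":9,"dz":0,"wx":0,"wy":0,"wz":0,"gripper":255},{"dx":0,"dy":15,"dz":0.5,"wx":0,"wy":0,"wz":0,"gripper":255},{"dx":0,"dy":21,"dz":0.5,"wx":0,"wy":0,"wz":0,"gripper":255},{"dx":0,"dy":27,"dz":1,"wx":0,"wy":0,"wz":0,"gripper":255},{"dx":0,"dy":33,"dz":1,"wx":0,"wy":0,"wz":0,"gripper":255},{"dx":0,"dy":38,"dz":1,"wx":0,"wy":0,"wz":0,"gripper":255},{"dx":0,"dy":40,"dz":1,"wx":0,"wy":0,"wz":0,"gripper":255}]'
python3 - <<'E'
from h import *
st();print(np.round(get_state()['wrist_torque'],2))
c=camera('side');crop(c,270,225,120,80,6,'pics/s9.png')
E
```

```text
clock: 11.4
position: [0.5464, -0.0252, 0.0363]
ee_rot: [2.082, 2.353, 0.001]
ft_force: [-0.9, -0.9, -1.8]
opening: 0.0564
t 11.4 p [546.4 -25.2  36.3] azx 96.99 z [ 0.001  0.    -1.   ] F [-0.9 -0.9 -1.8] open 56.4 q [ 0.39  0.86 -0.62  1.94  0.84  0.63  0.91]
[0.01 0.23 0.02]
```

View pics/s9.png

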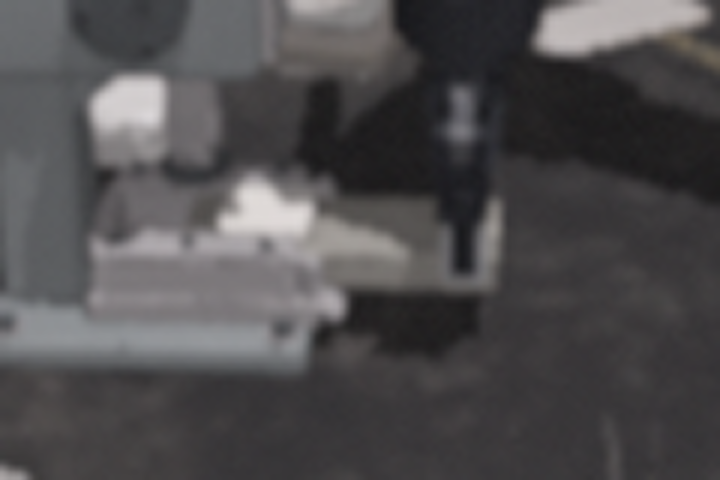

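```bash
python3 -m inch '[{"dx":0,"dy":4,"dz":0,"wx":0,"wy":0,"wz":0,"gripper":255},{"dx":0,"dy":8,"dz":0,"wx":0,"wy":0,"wz":0,"gripper":255},{"dx":0,"dy":12,"dz":0,"wx":0,"wy":0,"wz":0,"gripper":255},{"dx":0,"dy":16,"dz":0,"wx":0,"wy":0,"wz":0,"gripper":255},{"dx":0,"dy":20,"dz":0,"wx":0,"wy":0,"wz":0,"gripper":255},{"dx":0,"dy":24,"dz":0,"wx":0,"wy":0,"wz":0,"gripper":255},{"dx":0,"dy":27,"dz":0,"wx":0,"wy":0,"wz":0,"gripper":255},{"dx":0,"dy":28,"dz":0,"wx":0,"wy":0,"wz":0,"gripper":255}]'
python3 - <<'E'
from h import *
st();print(np.round(get_state()['wrist_torque'],2))
E
```

```text
clock: 12.25
position: [0.5739, -0.0219, 0.0363]
ee_rot: [2.082, 2.353, 0.001]
ft_force: [-0.6, -0.2, -1.8]
opening: 0.0564
t 12.25 p [573.9 -21.9  36.3] azx 96.99 z [ 0.  0. -1.] F [-0.6 -0.2 -1.8] open 56.4 q [ 0.38  0.88 -0.63  1.86  0.82  0.68  0.94]
[-0.03  0.22 -0.  ]
```

Now the last few millimetres, in slow steps, watching for the stop.

```bash
python3 -m inch '[{"dx":0,"dy":1,"dz":0,"wx":0,"wy":0,"wz":0,"gripper":255},{"dx":0,"dy":2,"dz":0,"wx":0,"wy":0,"wz":0,"gripper":255},{"dx":0,"dy":3,"dz":0,"wx":0,"wy":0,"wz":0,"gripper":255},{"dx":0,"dy":4,"dz":0,"wx":0,"wy":0,"wz":0,"gripper":255},{"dx":0,"dy":5,"dz":0,"wx":0,"wy":0,"wz":0,"gripper":255},{"dx":0,"dy":6,"dz":0,"wx":0,"wy":0,"wz":0,"gripper":255},{"dx":0,"dy":7,"dz":0,"wx":0,"wy":0,"wz":0,"gripper":255},{"dx":0,"dy":7,"dz":0,"wx":0,"wy":0,"wz":0,"gripper":255}]'
python3 -c "
from h import *
st();print(np.round(get_state()['wrist_torque'],2))"
```

```text
clock: 13.05
position: [0.5807, -0.0211, 0.0363]
ee_rot: [2.082, 2.353, 0.001]
ft_force: [-0.1, -0.2, -2.0]
opening: 0.0561
t 13.05 p [580.7 -21.1  36.3] azx 97.0 z [ 0.  0. -1.] F [-0.1 -0.2 -2. ] open 56.1 q [ 0.38  0.89 -0.64  1.84  0.81  0.69  0.95]
[-0.04  0.14  0.03]
```

```bash
python3 -m inch '[{"dx":0,"dy":0.7,"dz":0,"wx":0,"wy":0,"wz":0,"gripper":255},{"dx":0,"dy":1.4,"dz":0,"wx":0,"wy":0,"wz":0,"gripper":255},{"dx":0,"dy":2.1,"dz":0,"wx":0,"wy":0,"wz":0,"gripper":255},{"dx":0,"dy":2.8,"dz":0,"wx":0,"wy":0,"wz":0,"gripper":255},{"dx":0,"dy":3.5,"dz":0,"wx":0,"wy":0,"wz":0,"gripper":255},{"dx":0,"dy":4,"dz":0,"wx":0,"wy":0,"wz":0,"gripper":255},{"dx":0,"dy":4,"dz":0,"wx":0,"wy":0,"wz":0,"gripper":255},{"dx":0,"dy":4,"dz":0,"wx":0,"wy":0,"wz":0,"gripper":255}]'
python3 -c "
from h import *
st();print(np.round(get_state()['wrist_torque'],2))"
```

```text
clock: 13.85
position: [0.5817, -0.0211, 0.0359]
ee_rot: [-2.08, -2.351, 0.007]
ft_force: [-7.8, -1.4, 1.6]
opening: 0.0562
t 13.85 p [581.7 -21.1  35.9] azx 97.02 z [-0.005 -0.002 -1.   ] F [-7.8 -1.4  1.6] open 56.2 q [ 0.38  0.89 -0.64  1.83  0.81  0.7   0.96]
[-0.08  1.36  0.16]
```

```bash
python3 -m inch '[{"dx":0,"dy":1,"dz":0.3,"wx":0,"wy":0,"wz":0,"gripper":255},{"dx":0,"dy":2,"dz":0.6,"wx":0,"wy":0,"wz":0,"gripper":255},{"dx":0,"dy":3,"dz":1,"wx":0,"wy":0,"wz":0,"gripper":255},{"dx":0,"dy":3,"dz":1,"wx":0,"wy":0,"wz":0,"gripper":255},{"dx":0,"dy":3,"dz":1,"wx":0,"wy":0,"wz":0,"gripper":255},{"dx":0,"dy":3,"dz":1,"wx":0,"wy":0,"wz":0,"gripper":255},{"dx":0,"dy":3,"dz":1,"wx":0,"wy":0,"wz":0,"gripper":255},{"dx":0,"dy":3,"dz":1,"wx":0,"wy":0,"wz":0,"gripper":255}]'
python3 - <<'E'
from h import *
st()
c=camera('side');crop(c,270,225,120,80,6,'pics/s10.png')
c=camera('top');crop(c,318,205,80,90,7,'pics/t10.png')
E
```

```text
clock: 14.65
position: [0.5817, -0.0212, 0.0357]
ee_rot: [-2.078, -2.35, 0.015]
ft_force: [-15.1, -2.0, 14.6]
opening: 0.0563
t 14.65 p [581.7 -21.2  35.7] azx 97.03 z [-0.01  -0.004 -1.   ] F [-15.1  -2.   14.6] open 56.3 q [ 0.38  0.9  -0.64  1.83  0.8   0.71  0.96]
```

View pics/s10.png

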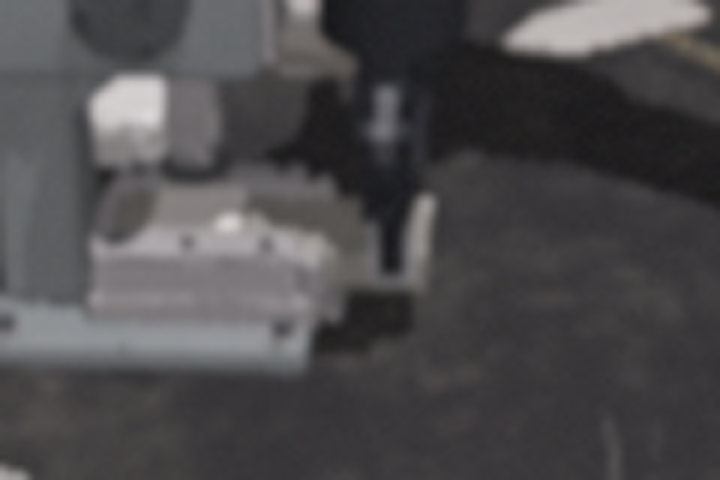

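View pics/t10.png

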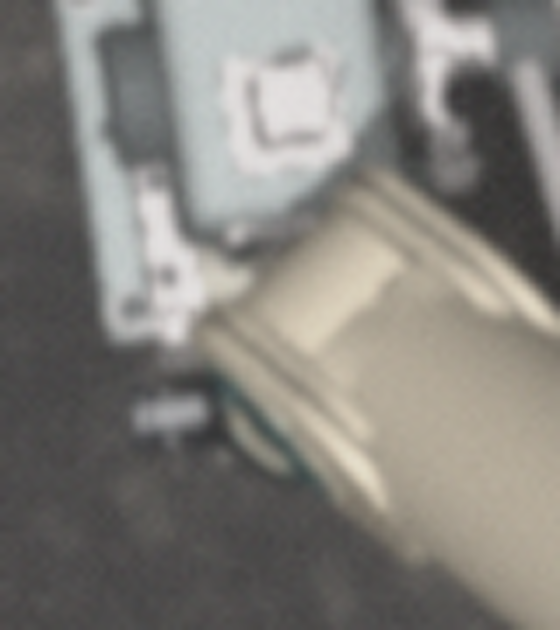

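Run:
```python
from h import *
c=camera('side')
a=np.radians(7.1);X=np.array([np.cos(a),np.sin(a),0]);Y=np.array([-np.sin(a),np.cos(a),0]);O=np.array([.683,-.0085,0])
def f(p,y,s=6,x0=270,y0=225):
    o,d=ray(c,x0+(p[0]+.5)/s-.5,y0+(p[1]+.5)/s-.5);t=((O+Y*y-o)@Y)/(d@Y);q=o+t*d;return ((q-O)@X*1000).round(1),(q[2]*1000).round(1)
print('slab end bottom',f((425,293),.029),'ramp',f((345,316),.045),'foot L/R', f((170,140),0),f((220,140),0),'base',f((310,355),.065))
```

```text
slab end bottom (np.float64(-118.9), np.float64(29.0)) ramp (np.float64(-79.7), np.float64(23.8)) foot L/R (np.float64(12.3), np.float64(97.2)) (np.float64(-13.4), np.float64(98.0)) base (np.float64(-63.8), np.float64(12.8))
```

```bash
python3 -m inch '[{"dx":0,"dy":-2,"dz":0,"wx":0,"wy":0,"wz":0,"gripper":255},{"dx":0,"dy":-2,"dz":0,"wx":0,"wy":0,"wz":0,"gripper":120},{"dx":0,"dy":-2,"dz":0,"wx":0,"wy":0,"wz":0,"gripper":0},{"dx":0,"dy":-2,"dz":0,"wx":0,"wy":0,"wz":0,"gripper":0},{"dx":0,"dy":-2,"dz":0,"wx":0,"wy":0,"wz":0,"gripper":0},{"dx":0,"dy":-2,"dz":0,"wx":0,"wy":0,"wz":0,"gripper":0},{"dx":0,"dy":-2,"dz":-5,"wx":0,"wy":0,"wz":0,"gripper":0},{"dx":0,"dy":-2,"dz":-20,"wx":0,"wy":0,"wz":0,"gripper":0}]'
python3 -m inch '[{"dx":0,"dy":-5,"dz":-30,"wx":0,"wy":0,"wz":0,"gripper":0},{"dx":0,"dy":-10,"dz":-70,"wx":0,"wy":0,"wz":0,"gripper":0},{"dx":0,"dy":-20,"dz":-110,"wx":0,"wy":0,"wz":0,"gripper":0},{"dx":0,"dy":-30,"dz":-150,"wx":0,"wy":0,"wz":0,"gripper":0},{"dx":0,"dy":-40,"dz":-190,"wx":0,"wy":0,"wz":0,"gripper":0},{"dx":0,"dy":-50,"dz":-230,"wx":0,"wy":0,"wz":0,"gripper":0},{"dx":0,"dy":-60,"dz":-270,"wx":0,"wy":0,"wz":0,"gripper":255},{"dx":0,"dy":-60,"dz":-300,"wx":0,"wy":0,"wz":0,"gripper":255}]'
python3 - <<'E'
from h import *
st()
c=camera('side');crop(c,240,140,150,150,4,'pics/s11.png')
c=camera('top');crop(c,318,205,80,90,7,'pics/t11.png')
c=camera('wrist');cv2.imwrite('pics/w11.png',c['image'][:,:,::-1])
E
```

```text
clock: 15.6
position: [0.5846, -0.0206, 0.0549]
ee_rot: [-2.08, -2.352, 0.002]
ft_force: [0.2, 0.5, -0.0]
opening: 0.0858
clock: 16.4
position: [0.5249, -0.0272, 0.3591]
ee_rot: [2.078, 2.352, 0.001]
ft_force: [0.7, -0.2, 0.2]
opening: 0.0591
t 16.4 p [524.9 -27.2 359.1] azx 97.07 z [ 0.003 -0.001 -1.   ] F [ 0.7 -0.2  0.2] open 59.1 q [ 0.64  0.45 -0.96  1.66  0.39  1.24  1.29]
```

View pics/s11.png

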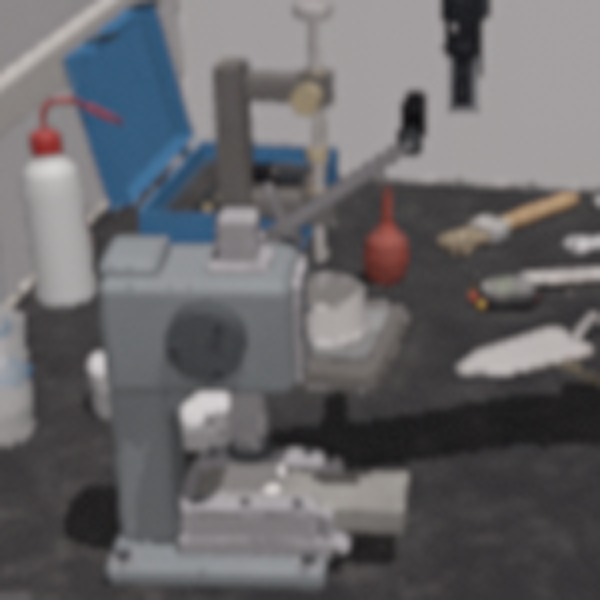

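View pics/w11.png

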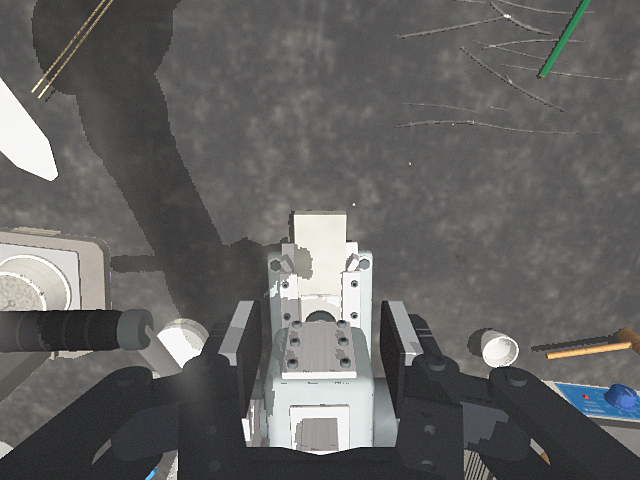

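Run:
```python
from h import *
c=camera('wrist');cv2.imwrite('pics/w12.png',c['image'][:,:,::-1]);np.save('w12.npy',c,allow_pickle=True);st()
```

```text
t 16.6 p [525.7 -27.7 356.5] azx 97.01 z [ 0.002 -0.001 -1.   ] F [ 0.1  0.4 -0.4] open 28.1 q [ 0.64  0.45 -0.96  1.66  0.39  1.23  1.29]
```

View pics/w12.png

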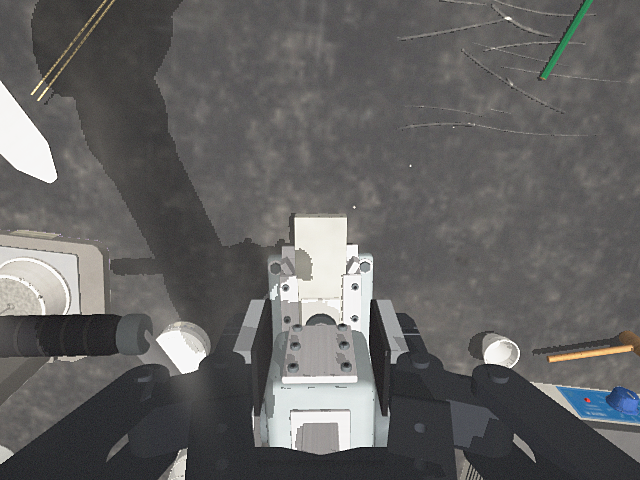

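Run:
```python
from h import *
c=np.load('w12.npy',allow_pickle=True).item()
a=np.radians(7.1);M=np.array([[np.cos(a),-np.sin(a)],[np.sin(a),np.cos(a)]]);O=np.array([683,-8.5])
def f(n,p,z):
    q=onz(c,*p,z)[:2]*1000;print(n,q.round(1),'press',(M.T@(q-O)).round(1))
f('slabNL',(347,217),.052);f('slabNR',(294,217),.052);f('slabL2',(346,275),.052);f('slabR2',(296.5,275),.052)
f('screw L1',(355,287),.06);f('screwR1',(285,287),.06);f('base L',(367,255),.012);f('baseR',(273,255),.012)
f('gripend',(133,335),.298);f('headFL',(352,325),.245);f('headFR',(283,325),.245)
```

```text
slabNL [563.6   5.3] press [-116.8   28.5]
slabNR [570.6 -52.1] press [-116.9  -29.4]
slabL2 [631.3  13.8] press [-48.5  28.5]
slabR2 [638.2 -42.3] press [-48.6 -28. ]
screw L1 [641.4  25. ] press [-37.2  38.4]
screwR1 [651.  -53.5] press [-37.3 -40.7]
base L [618.2  40.1] press [-58.3  56.2]
baseR [632.2 -74. ] press [-58.5 -58.7]
gripend [ 580.9 -123.4] press [-115.5 -101.4]
headFL [589.2   1.1] press [-91.9  21.1]
headFR [594.9 -45.2] press [-92.  -25.5]
```

Run:
```python
from h import *
rel([.690,-.139,.40],down(7.1))
```

```text
d [-130.6  149.5  -43.1] w [ 2.000e-03 -1.000e-03  1.569e+00]
```

```bash
python3 -m inch '[{"dx":-5,"dy":5,"dz":-30,"wx":0,"wy":0,"wz":0.14,"gripper":255},{"dx":-20,"dy":20,"dz":-44,"wx":0,"wy":0,"wz":0.28,"gripper":255},{"dx":-40,"dy":40,"dz":-44,"wx":0,"wy":0,"wz":0.42,"gripper":255},{"dx":-60,"dy":60,"dz":-44,"wx":0,"wy":0,"wz":0.56,"gripper":255},{"dx":-80,"dy":80,"dz":-44,"wx":0,"wy":0,"wz":0.70,"gripper":255},{"dx":-95,"dy":105,"dz":-44,"wx":0,"wy":0,"wz":0.84,"gripper":255},{"dx":-115,"dy":130,"dz":-44,"wx":0,"wy":0,"wz":0.98,"gripper":255},{"dx":-130,"dy":149,"dz":-44,"wx":0,"wy":0,"wz":1.10,"gripper":255}]'
python3 -m inch '[{"dx":0,"dy":0,"dz":0,"wx":0,"wy":0,"wz":0.14,"gripper":255},{"dx":0,"dy":0,"dz":0,"wx":0,"wy":0,"wz":0.28,"gripper":255},{"dx":0,"dy":0,"dz":0,"wx":0,"wy":0,"wz":0.40,"gripper":255},{"dx":0,"dy":0,"dz":0,"wx":0,"wy":0,"wz":0.47,"gripper":255},{"dx":0,"dy":0,"dz":0,"wx":0,"wy":0,"wz":0.47,"gripper":255},{"dx":0,"dy":0,"dz":0,"wx":0,"wy":0,"wz":0.47,"gripper":255},{"dx":0,"dy":0,"dz":0,"wx":0,"wy":0,"wz":0.47,"gripper":255},{"dx":0,"dy":0,"dz":0,"wx":0,"wy":0,"wz":0.47,"gripper":255}]'
python3 - <<'E'
from h import *
st()
c=camera('wrist');cv2.imwrite('pics/w13.png',c['image'][:,:,::-1]);np.save('w13.npy',c,allow_pickle=True);st()
E
```

```text
clock: 17.4
position: [0.6902, -0.1397, 0.397]
ee_rot: [-3.006, -0.91, 0.005]
ft_force: [0.2, -0.5, -0.3]
opening: -0.0002
clock: 18.2
position: [0.6895, -0.1387, 0.399]
ee_rot: [-3.135, -0.194, 0.001]
ft_force: [0.3, 0.4, 0.2]
opening: 0.0002
t 18.2 p [ 689.5 -138.7  399. ] azx 7.09 z [-0.  0. -1.] F [0.3 0.4 0.2] open 0.2 q [ 0.39  0.65 -0.5   1.06  0.29  1.5   0.08]
t 18.25 p [ 689.5 -138.8  399.2] azx 7.08 z [-0.  0. -1.] F [ 0.5  0.3 -0.5] open -0.1 q [ 0.39  0.65 -0.5   1.06  0.29  1.5   0.08]
```

View pics/w13.png

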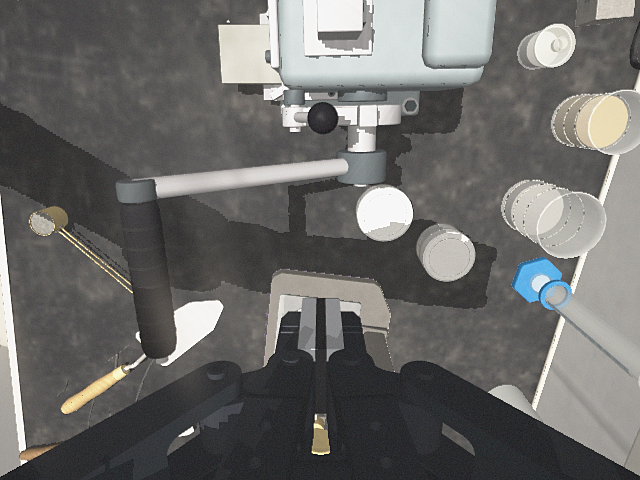

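Run:
```python
from h import *
c=np.load('w13.npy',allow_pickle=True).item()
a=np.radians(7.1);M=np.array([[np.cos(a),-np.sin(a)],[np.sin(a),np.cos(a)]]);O=np.array([684,-9.5])
def f(n,p,z):
    q=onz(c,*p,z)[:2]*1000;print(n,q.round(1),'press',(M.T@(q-O)).round(1))
f('ball',(322,118),.286);f('ballL',(306,118),.286);f('ballR',(338,118),.286)
f('pivotcyl',(363,170),.2);f('grip arm end',(137,190),.298);f('grip far end',(158,352),.298);f('grip mid',(147,275),.298)
f('head front',(283,60),.245);f('lever arm',(250,178),.24)
t=np.load('t5.npy',allow_pickle=True).item()
print(tri(c,(322,118),t,(370+120.5/8-.5,190+232.5/8-.5)))
print(tri(c,(137,190),t,(405.8,255.5)),tri(c,(158,356),t,(310+700/5,165+433/5)))
```

```text
ball [682.2 -69.7] press [ -9.3 -59.5]
ballL [673.  -70.8] press [-18.5 -59.5]
ballR [691.4 -68.6] press [  0.  -59.5]
pivotcyl [ 720.4 -107.5] press [  24.  -101.8]
grip arm end [ 580.4 -122.5] press [-116.7  -99.3]
grip far end [ 593.5 -229.1] press [-116.9 -206.8]
grip mid [ 586.3 -175.3] press [-117.5 -152.4]
head front [652.9 -37.9] press [-34.3 -24.4]
lever arm [ 636.6 -117.9] press [ -60.4 -101.7]
(array([ 0.68187822, -0.07028211,  0.27821783]), np.float64(0.0010521714371617495))
(array([ 0.58363253, -0.11934287,  0.30597649]), np.float64(0.0023771955028228037)) (array([ 0.59305273, -0.23227636,  0.29730685]), np.float64(0.0008408150918992204))
```

```bash
python3 - <<'E'
from h import *
rel([.7232,-.0651,.268],down(7.1))
E
python3 -m inch '[{"dx":20,"dy":-30,"dz":0,"wx":0,"wy":0,"wz":0,"gripper":255},{"dx":42,"dy":-69,"dz":0,"wx":0,"wy":0,"wz":0,"gripper":255},{"dx":42,"dy":-69,"dz":20,"wx":0,"wy":0,"wz":0,"gripper":255},{"dx":42,"dy":-69,"dz":50,"wx":0,"wy":0,"wz":0,"gripper":255},{"dx":42,"dy":-69,"dz":80,"wx":0,"wy":0,"wz":0,"gripper":255},{"dx":42,"dy":-69,"dz":80,"wx":0,"wy":0,"wz":0,"gripper":255},{"dx":42,"dy":-69,"dz":80,"wx":0,"wy":0,"wz":0,"gripper":255},{"dx":42,"dy":-69,"dz":80,"wx":0,"wy":0,"wz":0,"gripper":255}]'
python3 - <<'E'
from h import *
st()
c=camera('wrist');cv2.imwrite('pics/w14.png',c['image'][:,:,::-1])
c=camera('top');crop(c,340,180,100,80,7,'pics/t14.png')
rel([.7232,-.0651,.268],down(7.1))
E
```

```text
d [ 42.5 -68.9 131.2] w [-0.  0. -0.]
clock: 19.05
position: [0.7238, -0.065, 0.3216]
ee_rot: [-3.136, -0.193, -0.006]
ft_force: [-0.3, -0.7, 0.2]
opening: 0.0003
t 19.05 p [723.8 -65.  321.6] azx 7.03 z [ 0.004  0.    -1.   ] F [-0.3 -0.7  0.2] open 0.3 q [ 0.28  0.72 -0.49  1.13  0.32  1.36 -0.05]
d [-0.7  0.1 53.5] w [ 0.    -0.004 -0.001]
```

View pics/w14.png

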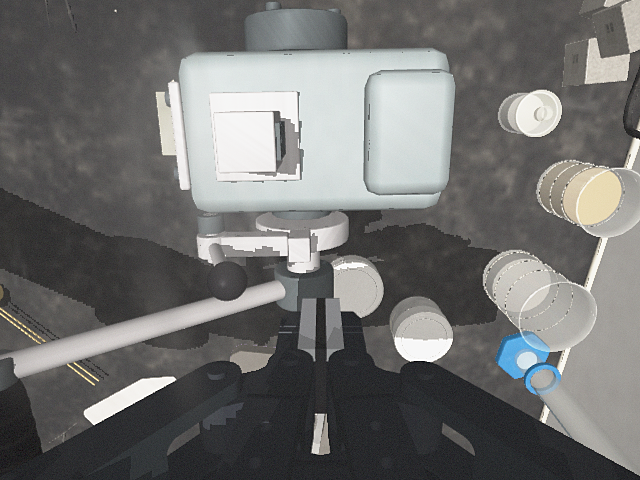

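```bash
python3 -m inch '[{"dx":0,"dy":0,"dz":15,"wx":0,"wy":0,"wz":0,"gripper":255},{"dx":0,"dy":0,"dz":35,"wx":0,"wy":0,"wz":0,"gripper":255},{"dx":0,"dy":0,"dz":50,"wx":0,"wy":0,"wz":0,"gripper":255},{"dx":0,"dy":0,"dz":53,"wx":0,"wy":0,"wz":0,"gripper":255},{"dx":0,"dy":0,"dz":53,"wx":0,"wy":0,"wz":0,"gripper":255},{"dx":-4,"dy":0,"dz":53,"wx":0,"wy":0,"wz":0,"gripper":255},{"dx":-10,"dy":0,"dz":53,"wx":0,"wy":0,"wz":0,"gripper":255},{"dx":-14,"dy":0,"dz":53,"wx":0,"wy":0,"wz":0,"gripper":255}]'
python3 - <<'E'
from h import *
st()
c=camera('wrist');cv2.imwrite('pics/w15.png',c['image'][:,:,::-1])
E
```

```text
clock: 19.95
position: [0.7086, -0.0669, 0.2673]
ee_rot: [3.135, 0.193, 0.002]
ft_force: [0.1, 0.1, 0.5]
opening: 0.0004
t 19.95 p [708.6 -66.9 267.3] azx 7.04 z [ 0.001 -0.    -1.   ] F [0.1 0.1 0.5] open 0.4 q [ 0.3   0.73 -0.48  1.26  0.34  1.22 -0.07]
```

View pics/w15.png

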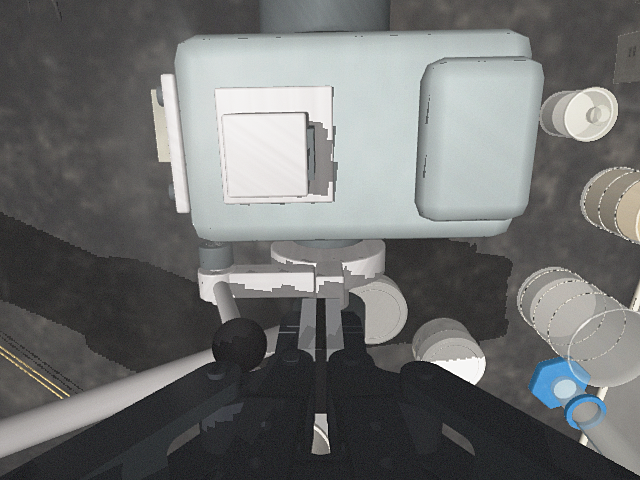

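```bash
python3 -m inch '[{"dx":-6,"dy":0,"dz":0,"wx":0,"wy":0,"wz":0,"gripper":255},{"dx":-14,"dy":0,"dz":0,"wx":0,"wy":0,"wz":0,"gripper":255},{"dx":-22,"dy":0,"dz":0,"wx":0,"wy":0,"wz":0,"gripper":255},{"dx":-30,"dy":0,"dz":0,"wx":0,"wy":0,"wz":0,"gripper":255},{"dx":-38,"dy":0,"dz":0,"wx":0,"wy":0,"wz":0,"gripper":255},{"dx":-46,"dy":0,"dz":0,"wx":0,"wy":0,"wz":0,"gripper":255},{"dx":-53,"dy":0,"dz":0,"wx":0,"wy":0,"wz":0,"gripper":255},{"dx":-56,"dy":0,"dz":0,"wx":0,"wy":0,"wz":0,"gripper":255}]'
python3 - <<'E'
from h import *
st()
c=camera('wrist');cv2.imwrite('pics/w16.png',c['image'][:,:,::-1])
E
```

```text
clock: 20.8
position: [0.6525, -0.0739, 0.2663]
ee_rot: [3.135, 0.193, -0.001]
ft_force: [1.4, 0.1, 0.3]
opening: 0.0
t 20.8 p [652.5 -73.9 266.3] azx 7.04 z [-0. -0. -1.] F [1.4 0.1 0.3] open 0.0 q [ 0.35  0.65 -0.5   1.44  0.32  1.13 -0.08]
```

View pics/w16.png

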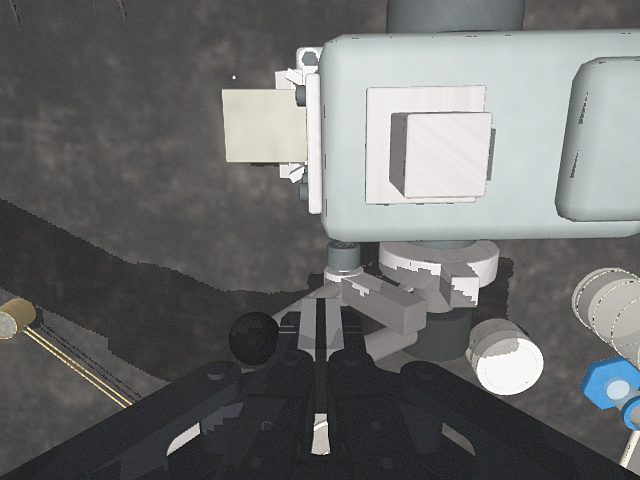

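```bash
python3 -m inch '[{"dx":-3,"dy":0,"dz":0,"wx":0,"wy":0,"wz":0,"gripper":255},{"dx":-6,"dy":0,"dz":0,"wx":0,"wy":0,"wz":0,"gripper":255},{"dx":-9,"dy":0,"dz":0,"wx":0,"wy":0,"wz":0,"gripper":255},{"dx":-11,"dy":0,"dz":0,"wx":0,"wy":0,"wz":0,"gripper":255},{"dx":-13,"dy":0,"dz":0,"wx":0,"wy":0,"wz":0,"gripper":255},{"dx":-15,"dy":0,"dz":0,"wx":0,"wy":0,"wz":0,"gripper":255},{"dx":-15,"dy":0,"dz":0,"wx":0,"wy":0,"wz":0,"gripper":255},{"dx":-15,"dy":0,"dz":0,"wx":0,"wy":0,"wz":0,"gripper":255}]'
python3 - <<'E'
from h import *
st()
c=camera('wrist');cv2.imwrite('pics/w17.png',c['image'][:,:,::-1])
E
```

```text
clock: 21.65
position: [0.6383, -0.0756, 0.2663]
ee_rot: [3.136, 0.193, -0.0]
ft_force: [-0.3, 0.6, -0.0]
opening: 0.0001
t 21.65 p [638.3 -75.6 266.3] azx 7.04 z [-0. -0. -1.] F [-0.3  0.6 -0. ] open 0.1 q [ 0.36  0.62 -0.5   1.49  0.32  1.11 -0.08]
```

View pics/w17.png

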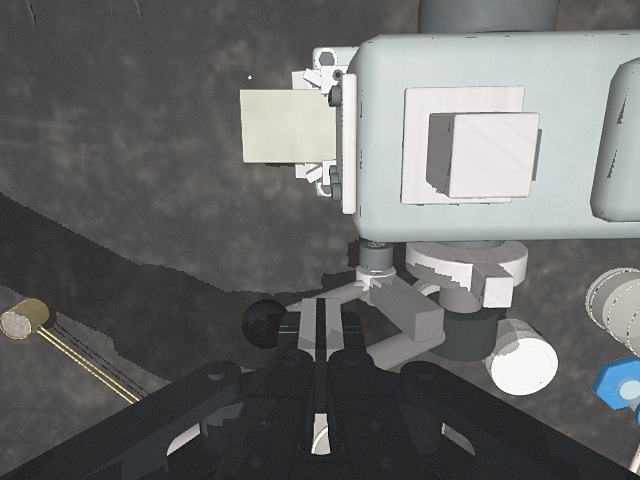

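Run:
```python
from h import *
c=camera('wrist')
a=np.radians(7.1);M=np.array([[np.cos(a),-np.sin(a)],[np.sin(a),np.cos(a)]]);O=np.array([684,-9.5])
for z in(.262,.268,.275,.282):
    q=onz(c,265,325,z)[:2]*1000;print(z,(M.T@(q-O)).round(1))
q=onz(c,378,252,.232)[:2]*1000;print('hinge',(M.T@(q-O)).round(1))
```

```text
0.262 [-74.7 -65. ]
0.268 [-73.8 -61.7]
0.275 [-72.8 -57.9]
0.282 [-71.8 -54. ]
hinge [-27.8 -45.6]
```

```bash
python3 -m inch '[{"dx":4,"dy":0,"dz":-20,"wx":0,"wy":0,"wz":0,"gripper":255},{"dx":4,"dy":0,"dz":-60,"wx":0,"wy":0,"wz":0,"gripper":255},{"dx":4,"dy":0,"dz":-100,"wx":0,"wy":0,"wz":0,"gripper":255},{"dx":4,"dy":0,"dz":-120,"wx":0,"wy":0,"wz":0,"gripper":0},{"dx":-20,"dy":40,"dz":-120,"wx":0,"wy":0,"wz":0,"gripper":0},{"dx":-40,"dy":75,"dz":-120,"wx":0,"wy":0,"wz":0,"gripper":0},{"dx":-62,"dy":98,"dz":-120,"wx":0,"wy":0,"wz":0,"gripper":0},{"dx":-62,"dy":98,"dz":-120,"wx":0,"wy":0,"wz":0,"gripper":0}]'
python3 - <<'E'
from h import *
st()
c=camera('wrist');cv2.imwrite('pics/w18.png',c['image'][:,:,::-1]);np.save('w18.npy',c,allow_pickle=True)
rel([.587,-.182,.277],down(7.1))
E
```

```text
clock: 22.55
position: [0.5863, -0.1866, 0.3862]
ee_rot: [3.133, 0.179, -0.004]
ft_force: [-0.3, 0.2, 0.8]
opening: 0.0719
t 22.55 p [ 586.3 -186.6  386.2] azx 6.55 z [-0.002 -0.004 -1.   ] F [-0.3  0.2  0.8] open 71.9 q [ 0.57  0.49 -0.52  1.37  0.25  1.34  0.16]
d [ -0.6  -1.4 109.4] w [ 0.001  0.001 -0.006]
```

View pics/w18.png

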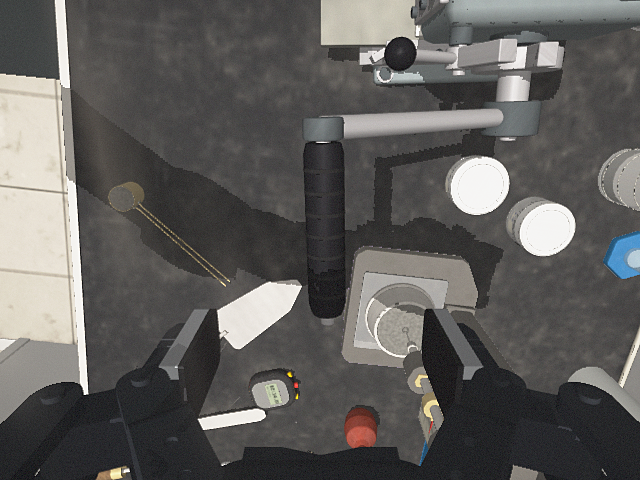

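Run:
```python
from h import *
c=camera('wrist');st()
for p in((323,142),(326,320),(324.5,232)): print((onz(c,*p,.298)*1000).round(1))
rel([.587,-.182,.277],down(7.1))
```

```text
t 22.65 p [ 588.7 -180.8  386.5] azx 6.96 z [ 0.  0. -1.] F [ 1.   1.4 -0.1] open 84.6 q [ 0.56  0.49 -0.52  1.37  0.25  1.34  0.16]
[ 582.6 -125.9  298. ]
[ 597.  -230.5  298. ]
[ 589.4 -175.3  298. ]
d [ -1.9   1.  109.5] w [-0.    -0.    -0.002]
```

```bash
python3 -m inch '[{"dx":-0.5,"dy":0,"dz":20,"wx":0,"wy":0,"wz":0,"gripper":0},{"dx":-0.5,"dy":0,"dz":45,"wx":0,"wy":0,"wz":0,"gripper":0},{"dx":-0.5,"dy":0,"dz":70,"wx":0,"wy":0,"wz":0,"gripper":0},{"dx":-0.5,"dy":0,"dz":92,"wx":0,"wy":0,"wz":0,"gripper":0},{"dx":-0.5,"dy":0,"dz":107,"wx":0,"wy":0,"wz":0,"gripper":0},{"dx":-0.5,"dy":0,"dz":110,"wx":0,"wy":0,"wz":0,"gripper":0},{"dx":-0.5,"dy":0,"dz":110,"wx":0,"wy":0,"wz":0,"gripper":100},{"dx":-0.5,"dy":0,"dz":110,"wx":0,"wy":0,"wz":0,"gripper":255}]'
python3 -m inch '[{"dx":0,"dy":0,"dz":0,"wx":0,"wy":0,"wz":0,"gripper":255},{"dx":0,"dy":0,"dz":0,"wx":0,"wy":0,"wz":0,"gripper":255},{"dx":0,"dy":0,"dz":0,"wx":0,"wy":0,"wz":0,"gripper":255},{"dx":0,"dy":0,"dz":0,"wx":0,"wy":0,"wz":0,"gripper":255},{"dx":0,"dy":0,"dz":0,"wx":0,"wy":0,"wz":0,"gripper":255},{"dx":0,"dy":0,"dz":0,"wx":0,"wy":0,"wz":0,"gripper":255},{"dx":0,"dy":0,"dz":0,"wx":0,"wy":0,"wz":0,"gripper":255},{"dx":0,"dy":0,"dz":0,"wx":0,"wy":0,"wz":0,"gripper":255}]'
python3 - <<'E'
from h import *
st()
c=camera('wrist');cv2.imwrite('pics/w19.png',c['image'][:,:,::-1])
c=camera('side');crop(c,240,110,150,190,3,'pics/s19.png')
E
```

```text
clock: 23.45
position: [0.5894, -0.1796, 0.2773]
ee_rot: [-3.136, -0.195, -0.003]
ft_force: [0.4, -0.2, 0.8]
opening: 0.059
clock: 24.25
position: [0.588, -0.1806, 0.2767]
ee_rot: [3.135, 0.193, -0.001]
ft_force: [-3.3, -0.8, 4.7]
opening: 0.0204
t 24.25 p [ 588.  -180.6  276.7] azx 7.05 z [-0.001 -0.    -1.   ] F [-3.3 -0.8  4.7] open 20.4 q [ 0.56  0.57 -0.5   1.55  0.3   1.09  0.11]
```

View pics/w19.png

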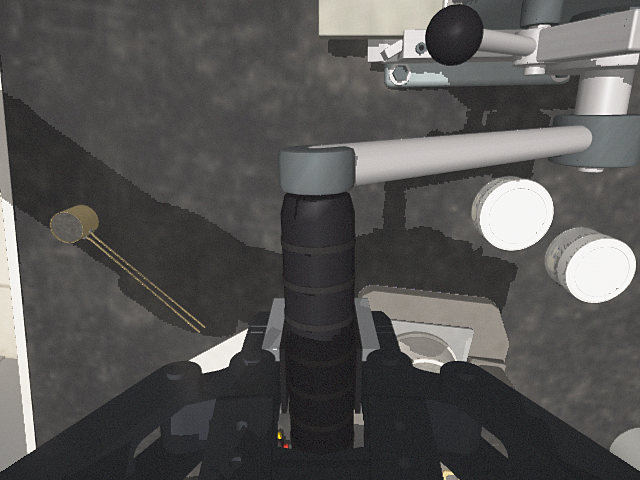

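View pics/s19.png

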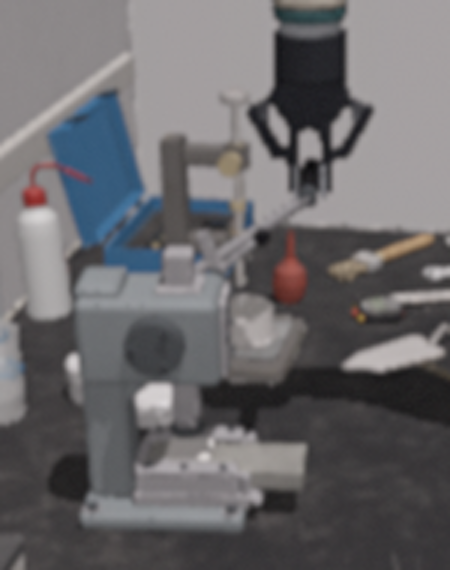

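```bash
python3 -m inch '[{"dx":-7,"dy":0,"dz":11,"wx":0,"wy":0,"wz":0,"gripper":255},{"dx":-13,"dy":0,"dz":22,"wx":0,"wy":0,"wz":0,"gripper":255},{"dx":-18,"dy":0,"dz":33.5,"wx":0,"wy":0,"wz":0,"gripper":255},{"dx":-22.6,"dy":0,"dz":45.5,"wx":0,"wy":0,"wz":0,"gripper":255},{"dx":-26,"dy":0,"dz":58,"wx":0,"wy":0,"wz":0,"gripper":255},{"dx":-28.5,"dy":0,"dz":70.3,"wx":0,"wy":0,"wz":0,"gripper":255},{"dx":-30,"dy":0,"dz":83.5,"wx":0,"wy":0,"wz":0,"gripper":255},{"dx":-30.7,"dy":0,"dz":97.4,"wx":0,"wy":0,"wz":0,"gripper":255}]'
python3 -c "
from h import *
st()"
```

```text
clock: 25.15
position: [0.5576, -0.1848, 0.178]
ee_rot: [3.135, 0.192, -0.001]
ft_force: [-1.7, -1.6, 2.3]
opening: 0.0205
t 25.15 p [ 557.6 -184.8  178. ] azx 7.02 z [-0.    -0.001 -1.   ] F [-1.7 -1.6  2.3] open 20.5 q [ 0.56  0.64 -0.46  1.74  0.36  0.85  0.06]
```

```bash
python3 -m inch '[{"dx":0.4,"dy":0,"dz":12,"wx":0,"wy":0,"wz":0,"gripper":255},{"dx":1.9,"dy":0,"dz":25.4,"wx":0,"wy":0,"wz":0,"gripper":255},{"dx":4.3,"dy":0,"dz":38,"wx":0,"wy":0,"wz":0,"gripper":255},{"dx":7.6,"dy":0,"dz":50.2,"wx":0,"wy":0,"wz":0,"gripper":255},{"dx":11.7,"dy":0,"dz":62.2,"wx":0,"wy":0,"wz":0,"gripper":255},{"dx":16.9,"dy":0,"dz":73.9,"wx":0,"wy":0,"wz":0,"gripper":255},{"dx":20,"dy":0,"dz":80,"wx":0,"wy":0,"wz":0,"gripper":255},{"dx":23.3,"dy":0,"dz":86,"wx":0,"wy":0,"wz":0,"gripper":255}]'
python3 -c "
from h import *
st()"
```

```text
clock: 25.95
position: [0.5813, -0.1814, 0.0923]
ee_rot: [3.135, 0.193, -0.001]
ft_force: [-4.2, -1.0, 9.2]
opening: 0.0203
t 25.95 p [ 581.3 -181.4   92.3] azx 7.04 z [-0. -0. -1.] F [-4.2 -1.   9.2] open 20.3 q [ 0.5   0.77 -0.4   1.74  0.43  0.71 -0.01]
```

```bash
python3 -m inch '[{"dx":2.5,"dy":0,"dz":4,"wx":0,"wy":0,"wz":0,"gripper":255},{"dx":5,"dy":0,"dz":8,"wx":0,"wy":0,"wz":0,"gripper":255},{"dx":7,"dy":0,"dz":11,"wx":0,"wy":0,"wz":0,"gripper":255},{"dx":7.5,"dy":0,"dz":13,"wx":0,"wy":0,"wz":0,"gripper":255},{"dx":7.5,"dy":0,"dz":15,"wx":0,"wy":0,"wz":0,"gripper":255},{"dx":7.5,"dy":0,"dz":15,"wx":0,"wy":0,"wz":0,"gripper":255},{"dx":7.5,"dy":0,"dz":15,"wx":0,"wy":0,"wz":0,"gripper":255},{"dx":7.5,"dy":0,"dz":15,"wx":0,"wy":0,"wz":0,"gripper":255}]'
python3 - <<'E'
from h import *
st()
c=camera('side');crop(c,240,140,150,150,4,'pics/s20.png')
c=camera('wrist');cv2.imwrite('pics/w20.png',c['image'][:,:,::-1])
c=camera('top');crop(c,318,165,130,110,6,'pics/t20.png')
st()
E
```

```text
clock: 26.75
position: [0.5887, -0.1803, 0.0806]
ee_rot: [3.134, 0.193, 0.0]
ft_force: [-11.0, -0.4, 28.0]
opening: 0.0205
t 26.75 p [ 588.7 -180.3   80.6] azx 7.04 z [ 0.    -0.002 -1.   ] F [-11.   -0.4  28. ] open 20.5 q [ 0.49  0.8  -0.39  1.73  0.44  0.7  -0.01]
t 26.9 p [ 588.6 -180.3   80.6] azx 7.04 z [ 0.    -0.002 -1.   ] F [-11.2  -1.4  28.3] open 20.5 q [ 0.49  0.8  -0.39  1.73  0.44  0.7  -0.01]
```

View pics/s20.png

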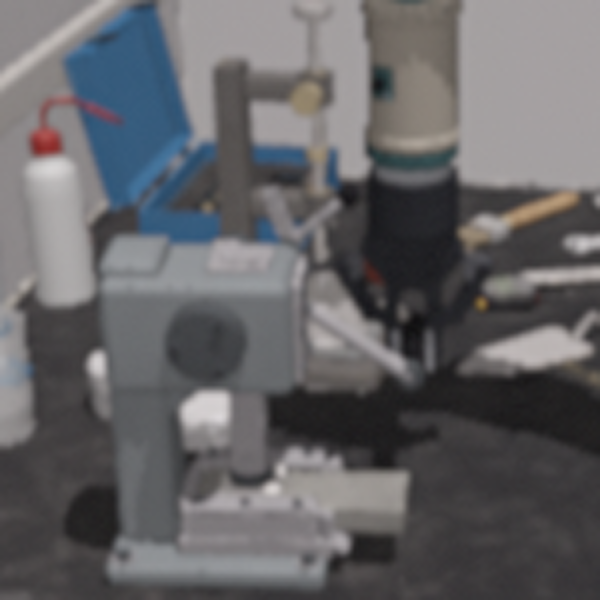

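View pics/w20.png

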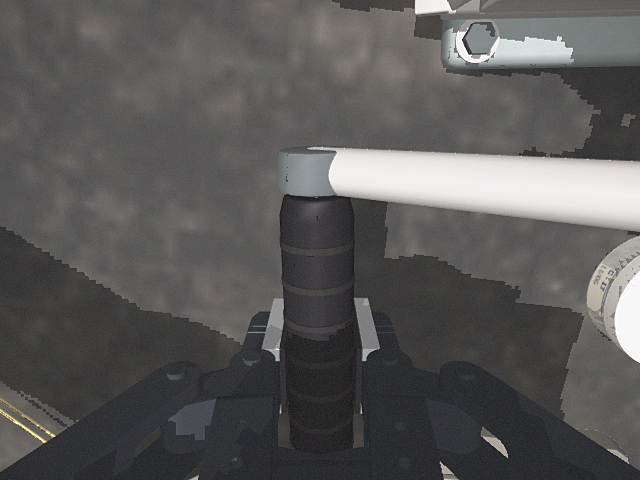

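```bash
python3 -c "
from rig import close_job
print(close_job())"
```

```text
the job is handed in; nothing more can be done
None
```

I finished the job and handed it in at about 27 s of the 72 s allowed. The handover gave no verdict, so what follows rests on my own checks.

**Slab:** I held the tiled slab near its bare end and slid it, tile end first, into the slot until it met the stop with about 15 N of push. Afterwards its outer end measured 117 to 119 mm in front of the ram's axis (118 expected). Its middle was within 1 mm of the slot's centreline.

**Catch:** I flipped it over with closed fingers. The ball ended about 64 mm further towards the slot mouth, which works out to roughly 1.2 rad, and it was still over in the last side picture.

**Lever:** I pinched the grip from above and pulled it down 196 mm; the full stroke is 195 mm. It was held there at handover with about 28 N upward on the tool, well over the 10 N needed at the stop. The fingers were closed on the grip at 20.5 mm. The side picture shows the foot down on the tile.

**Not checked or disagreeing:**
- I could not measure the foot's force on the tile directly.
- My camera estimates of where the press stands differed by 1 to 3 mm, so I used contact with the stop to judge that the slab was home.
- I saw no contact with the bare slab or the bystanders, but I did not measure their positions again at the end.

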